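Free a stuck tube insert from a centrifuge bucket

TASK

The blue tube insert is stuck in its centrifuge bucket with dried serum. Stand its tubes upright in open pockets of the white foam rack, then work the insert loose with light mallet taps on its two long sides in turn, a little each side, never driving one side free before the other has begun to give, and keep the gripper off the insert until both sides are free. Lift the insert out and stand it flat in whichever soak tray is empty, lay the mallet back in the middle of its mat, keep the tubes upright and leave everything else where it is.

Things in the scene. Friction and masses are not known exactly. Their poses are not given: they have to be found in the camera images.
- bucket: Aluminium centrifuge bucket, 146 (x) x 96 (y) mm, held fixed in a dark bench cradle 190 x 120 mm; rim 75 mm, inner floor 12 mm above the bench. Origin on the bench under its middle; x along its length, y to its left. Inside it is 138 x 88 mm. The crusts on its rim reach 83 mm above the bench; tap above them.
- insert: Blue tube insert, 0.5 to 0.8 kg, lying lengthwise in the bucket. Origin in the middle of its underside (on the bucket's floor), x along its length. 130 (x) x 76 (y) mm up to a shoulder at 65 mm, above it 130 x 68 mm to its top at 114 mm. White lifting bar 26 (x) x 14 (y) mm on the middle of the top, up to 146 mm. Four upright holes 18 mm wide, x = +-46, y = +-17, floor at 52 mm.
- crust_left (a joint): Brown crust of dried serum on the bucket's +y rim; its lip holds the insert's shoulder down. Value: rad driven back, 0 stuck, about 0.35 at most, free above 0.21. It gives when the insert is knocked towards it (to the bucket's +y): the insert rocks on its foot, then settles back; 0.03 to 0.05 rad per mm that the struck face yields at tapping height; 5 to 15 N. It stays as driven.
- crust_right (a joint): The same on the bucket's -y side: it gives when the insert is knocked towards the bucket's -y. Once free, a crust's lip has moved 6 mm outward, off the insert's shoulder.
- tube0: Capped sample tube, 105 mm long, 15 mm thick with a round foot, blue cap 18 mm thick over its top 27 mm; 20 g. Origin at its foot, z along it to the cap. May be absent. At the start it stands in a hole of the insert, 53 mm out of it.
- tube1: Capped sample tube, 105 mm long, 15 mm thick with a round foot, blue cap 18 mm thick over its top 27 mm; 20 g. Origin at its foot, z along it to the cap. May be absent. At the start it stands in a hole of the insert, 53 mm out of it.
- tube2: Capped sample tube, 105 mm long, 15 mm thick with a round foot, blue cap 18 mm thick over its top 27 mm; 20 g. Origin at its foot, z along it to the cap. May be absent. At the start it stands in a hole of the insert, 53 mm out of it.
- tube3: Capped sample tube, 105 mm long, 15 mm thick with a round foot, blue cap 18 mm thick over its top 27 mm; 20 g. Origin at its foot, z along it to the cap. May be absent. At the start it stands in a hole of the insert, 53 mm out of it.
- rack: White foam tube rack, fixed, 110 (x) x 150 (y) x 42 mm high, origin under its middle. Six open pockets, all empty at the start, at x = +-26 and y = -48, 0, 48 mm: 20 mm wide, 32 mm deep, floor 10 mm above the bench (the grey discs between them are shallow dishes, not pockets).
- mallet: Rubber mallet, 230 mm, 0.32 kg, level on its mat. Origin on its underside halfway along; x along the handle to the head, z up. Black round head 40 mm thick, 80 mm long along y, both ends flat striking faces; its middle at x = 95, z = 20. Handle 20 mm wide (y), 24 high, middle at z = 20, x = 77 to -85, thicker end to -115. Grip at x = 32, closing across the handle; strike along y.
- mat: Thin green mat, fixed, 130 (x) x 250 (y) x 4 mm, origin under its middle. The mallet lies along its y.
- tray_a: Grey open soak tray, fixed, 130 (x) x 180 (y) x 40 mm high outside, walls and floor 4 mm, origin under its middle.
- tray_b: A second soak tray like it.
- soaking_a: Grey short tube insert (130 x 76 x 66 mm, black bar to 98 mm) soaking in tray_a, or absent.
- soaking_b: Grey short tube insert soaking in tray_b, or absent. Just one of the two is there: that tray is taken.
- wash_bottle: White bottle 64 mm thick, 170 mm high, bystander.
- reagent_jar: Amber jar 72 mm thick, 85 mm high, bystander.
- tip_box: Yellow box 75 x 110 x 60 mm, bystander.
- timer: White bench timer 65 x 65 x 22 mm, bystander.
Things that resemble listed ones, but are neither listed nor needed, are in the scene too. Leave any yellow look-alike of the insert alone.

How it is judged:
On the way, in this order (a step that is already met when the one before it is completed fails the run):
1. every tube stands upright in a pocket of the rack (x of tube0 in the frame of rack between -0.045 and 0.045 m and y of tube0 in the frame of rack between -0.065 and 0.065 m and z of each of tube0, tube1, tube2, tube3 in the frame of rack below 0.018 m and angle between each of tube0, tube1, tube2, tube3's own z axis and vertical below 0.3 rad and x of tube1 in the frame of rack between -0.045 and 0.045 m and y of tube1 in the frame of rack between -0.065 and 0.065 m and x of tube2 in the frame of rack between -0.045 and 0.045 m and y of tube2 in the frame of rack between -0.065 and 0.065 m and x of tube3 in the frame of rack between -0.045 and 0.045 m and y of tube3 in the frame of rack between -0.065 and 0.065 m), for 0.2 s.
2. the insert has been knocked free on both sides (both crusts driven back over 0.21 rad) (value of joint each of crust_left, crust_right above 0.21 rad), for 0.1 s.
3. the insert is lifted clear of the bucket (z of insert in the frame of bucket above 0.08 m), for 0.1 s.
At the end, for the whole second after the job is handed in: Tubes stand in rack pockets (foot under 18 mm above the bench, lean under 0.3 rad); the blue insert stands flat (under 0.1 rad) on the empty tray's floor, at rest; the mallet lies on its mat, its middle within 50 mm of the mat's; the soaking insert has moved under 20 mm (all of step 1 and ((x of insert in the frame of tray_a between -0.04 and 0.04 m and y of insert in the frame of tray_a between -0.05 and 0.05 m and z of insert in the frame of tray_a below 0.012 m and angle between insert's own z axis and vertical below 0.1 rad) or (x of insert in the frame of tray_b between -0.04 and 0.04 m and y of insert in the frame of tray_b between -0.05 and 0.05 m and z of insert in the frame of tray_b below 0.012 m and angle between insert's own z axis and vertical below 0.1 rad)) and linear speed of each of insert, mallet below 0.02 m/s and horizontal distance between mallet and mat below 0.05 m and height (world z) of mallet below 0.012 m and angle between mallet's own z axis and vertical below 0.15 rad and distance of each of soaking_a, soaking_b from where it was at the start of the episode below 0.02 m); the robot touches nothing.
It fails at once if the gripper's fingers press on the insert (over 3 N) while either side is still stuck (contact force between the fingers and insert above 3 N and value of joint any of crust_left, crust_right below 0.2 rad).
It fails at once if one side is driven free (over 0.21 rad) while the other has not begun to give (under 0.05 rad) ((value of joint crust_left above 0.21 rad and value of joint crust_right below 0.05 rad) or (value of joint crust_right above 0.21 rad and value of joint crust_left below 0.05 rad)).
It fails at once if the mallet hits the insert with more than 60 N (contact force between mallet and insert above 60 N).
It fails at once if a tube is tipped by more than 0.8 rad (angle between any of tube0, tube1, tube2, tube3's own z axis and vertical above 0.8 rad).
It fails at once if a bystander or the soaking insert is moved more than 30 mm (distance of any of wash_bottle, reagent_jar, tip_box, timer, soaking_a, soaking_b from where it was at the start of the episode above 0.03 m).
Of tube0, tube1, tube2, tube3 only 2 to 4 are there at a start; the rules pass over those that are not, and their reading is None.
Of soaking_a, soaking_b only 1 to 1 are there at a start; the rules pass over those that are not, and their reading is None.
At some moment in a run one of mallet may be knocked a few centimetres aside while the robot is not near it.
It also fails if it takes over 210 s, if anything falls off the work surface, if the arm or the gripper's body presses on something with over 40 N, if the wrist force passes 120 N, or if a joint passes its speed limit or range.

ROBOT

A 6-joint arm with a two-finger parallel gripper is mounted at the origin on the work surface. World frame = base frame: x ahead of the robot, y to its left, z up, the work surface at z = 0. Lengths are in m, angles in rad, forces in N, time in s.
With the tool pointing down it reaches from about 0.325 to 0.925 m from the base axis. Payload 3.1 kg.
Tool frame: the origin (TCP) lies at the very end of the fingers, on their centre line; the grasp point (between the pads) lies 19 mm behind it; z points along the fingers, y is the line along which they close (so a half turn about z gives the same grasp; the last joint's range is limited). The gripper opens to 85 mm and grips with 20 to 120 N. Pads are 22 mm wide; open, the fingers measure 114 mm over their backs; the gripper's body (76 mm by 85 mm) begins 54 mm behind the grasp point. The pads swing forward as they close: fully open they stand 13 mm farther back than shut.
Start: joints at [1.109, 0.217, 1.613, -0, 1.311, -0.112], TCP at [0.214, 0.587, 0.231] pointing down, gripper open.
Joint ranges: [-2.75, 2.75], [-0.78, 2.1], [0.31, 2.55], [-1.13, 4.27], [0.13, 2.63], [-2.58, 2.58]. Speed limits (rad/s): [2.79, 2.79, 3.14, 3.14, 3.14, 3.14].

INTERFACE

Orientations are given as a unit quaternion [x, y, z, w].
In Python, from rig import bot gives the robot as it stands.
- The arm moves only by the tool step_arm, never from a script. Its argument "motion" is a list that holds one entry, the list of rows, each a list of 7 numbers: the shift along the tool's x, y, z in mm, then the turn, a rotation vector about the tool's x, y, z in rad, then the opening, from -1 (shut) to 1 (fully open). A call has 1 to 10 rows; each row shifts and turns the commanded pose from where the row before left it, along the tool's axes as they then stand; what a row does not reach is not made up. A row lasts 1/8 s, in which the tool goes at most 62.5 mm and 10.7 degrees, less where a joint would pass 70% of its speed; a pose out of reach is approached as far as the arm can. A call is refused whole if a number of a shift passes 62.5 or a number of a turn 0.188, either way. A call with a gripper value outside its range is refused whole. The fingers move at their own pace and stop on an object; "force" is the grip in N (left out, the last holds). Time passes only in rows, so rows that do not move let the fingers close. It gives the time, the measured TCP pose, the force and the opening at its end, in the units of the state.
- bot.get_state(): the state, without advancing time (a new reading comes with each control period).
- bot.camera(name): name is "side" or "top" or "wrist"; returns a dict with "img" (384x512x3 uint8, red, green, blue), "K" (3x3 intrinsics, pixels), "cam_to_world" (4x4, takes a point from camera to world coordinates); the wrist camera has in their place "hand_eye" (4x4, takes a point from camera to tool coordinates, whose origin is the TCP and whose axes are the flange's). Camera axes: x right, y down, z forward; pixel columns grow to the right and rows downward; lengths in m; the calibration is good to about 2 mm. A picture is of the moment at which its call begins: read the wrist's pose just before it. There is no depth.
- bot.job_done(): hands the job in, once; it reports no verdict.
The state is a dict: "time": time; "qpos": joint angles; "dq": joint speeds; "joint_torque": joint torques, N m; "tcp_pos": TCP position; "orientation": TCP orientation; "contact_force": force on the tool from outside, world axes, zero at the start; "ft_torque": the same for the moment, N m; "opening": opening from 0.0 (shut) to 1.0 (fully open).
Only numpy, scipy, OpenCV 4.12 (cv2) and the standard library are available. Lean on these libraries where they do the work, as an engineer would, in place of code of your own. Each camera call takes 0.05 s, during which the arm holds its last target. There are 200 camera calls.

## Working session

There is one attempt and no reset: what is moved stays moved. The work goes in short steps, Python scripts to look and compute and a tool call to move; the robot and the scene stay as the last step left them, time stands still between calls to the robot, and variables do not carry over. Pictures are saved under pics/ and viewed, on a budget of 14 in all, crops included, one or two more only if the job needs it, and the job is handed in when it is done.

Besides the shell and the picture viewer there is one more tool, called after "Call:" as name(argument=value, ...) on one line, values as JSON. step_arm: Moves the arm, as the interface text tells. Its arguments: {"type":"object","properties":{"motion":{"type":"array"},"force":{"type":"number"}},"required":["motion"]}

```bash
ls; mkdir -p pics
python3 - <<'E'
from rig import bot
import cv2,numpy as np
s=bot.get_state();print(s)
for n in("top","side"):
    c=bot.camera(n);cv2.imwrite(f"pics/{n}0.png",c["img"][...,::-1]);np.savez(f"pics/{n}0.npz",**c)
    print(n,c["K"].tolist(),np.round(c["cam_to_world"],3).tolist())
c=bot.camera("wrist");print(np.round(c["hand_eye"],4).tolist(),c["K"].tolist())
E
```

```text
pics
{'time': 0.0, 'qpos': array([ 1.10881820e+00,  2.17753434e-01,  1.61489557e+00,  2.09340083e-05,
        1.31128959e+00, -1.12204203e-01]), 'dq': array([ 0.00059296, -0.0008177 , -0.00029136,  0.00037487,  0.00189855,
       -0.00097983]), 'joint_torque': array([ 8.14229970e-04, -3.96844375e+01, -3.03850007e+01, -1.58430026e-05,
        9.82296013e-03,  4.67747014e-06]), 'tcp_pos': array([0.21379846, 0.58645075, 0.22998885]), 'orientation': array([ 1.73999363e-01,  9.84745066e-01, -1.12210107e-03, -3.41842679e-04]), 'contact_force': array([-0.97607807, -0.13596414, -0.41653893]), 'ft_torque': array([ 0.0215996 , -0.04539226,  0.0372504 ]), 'opening': 0.997793638713169}
top [[460.1694037023117, 0.0, 259.8917768534308], [0.0, 460.1694037023117, 194.5902589953717], [0.0, 0.0, 1.0]] [[0.021, -0.994, 0.11, 0.337], [-1.0, -0.02, 0.015, -0.007], [-0.013, -0.111, -0.994, 1.591], [0.0, 0.0, 0.0, 1.0]]
side [[363.3669299041738, 0.0, 255.8171861586973], [0.0, 363.3669299041738, 193.08807532087363], [0.0, 0.0, 1.0]] [[0.934, -0.237, 0.269, 0.204], [-0.358, -0.658, 0.662, -0.668], [0.021, -0.715, -0.699, 0.777], [0.0, 0.0, 0.0, 1.0]]
[[-0.0008, -0.9586, -0.2847, 0.0721], [1.0, -0.0007, -0.0003, -0.0006], [0.0001, -0.2847, 0.9586, -0.1431], [0.0, 0.0, 0.0, 1.0]] [[316.6742201317275, 0.0, 254.70560423108168], [0.0, 316.6742201317275, 189.2265708011932], [0.0, 0.0, 1.0]]
```

Run:
```python
import cv2
i=cv2.imread("pics/top0.png")
cv2.imwrite("pics/top0b.png",cv2.resize(i,(800,600),interpolation=cv2.INTER_CUBIC))
i=cv2.imread("pics/side0.png")
cv2.imwrite("pics/side0b.png",cv2.resize(i,(800,600),interpolation=cv2.INTER_CUBIC))
```

```text
(no output)
```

View pics/top0b.png

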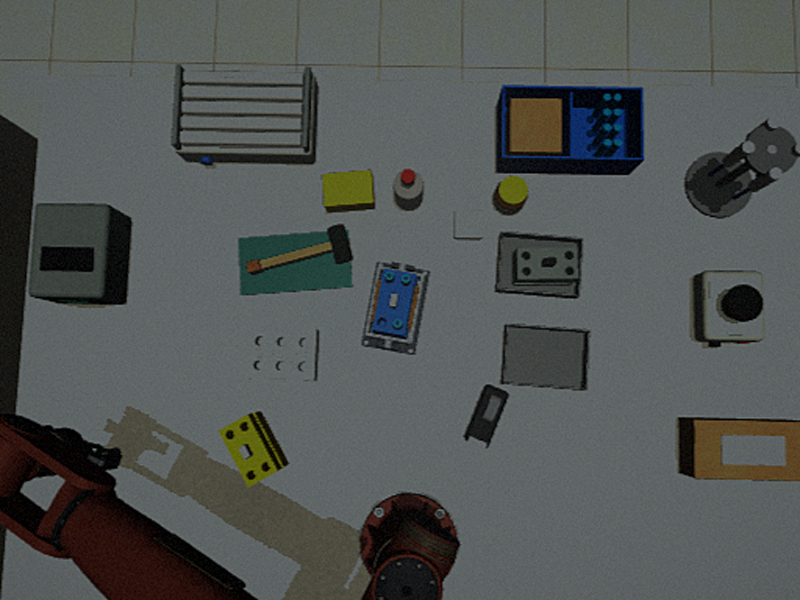

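View pics/side0b.png

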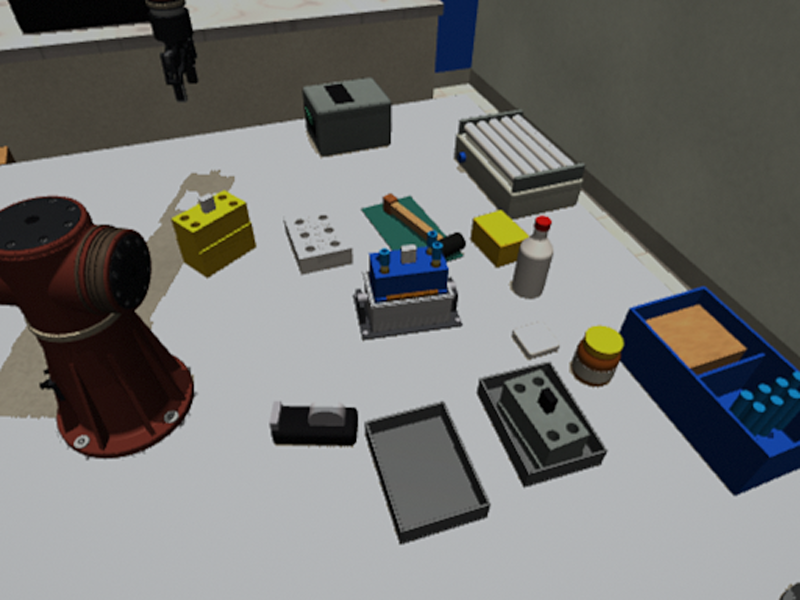

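Top view: the blue insert is in the bucket at about (393,305), with three tubes at (388,276), (404,280) and (397,323). The hole at (381,322) is empty. The rack is at (285,355), the mat and mallet at (296,258), and the empty tray at (545,357). The other tray, at (540,265), holds the grey insert. The yellow block at (253,447) is the look-alike to leave alone. Next I take one enlarged crop for measuring.

```bash
cat > h.py <<'E'
import numpy as np,cv2
def ray(c,uv,z):
    "pixel -> world at height z"
    K=c["K"];T=c["cam_to_world"]
    d=T[:3,:3]@np.linalg.solve(K,[uv[0],uv[1],1.]);o=T[:3,3]
    return o+d*(z-o[2])/d[2]
def proj(c,p):
    T=np.linalg.inv(c["cam_to_world"]);q=c["K"]@(T[:3,:3]@np.asarray(p)+T[:3,3]);return q[:2]/q[2]
E
python3 - <<'E'
import cv2
i=cv2.imread("pics/top0.png")[138:248,148:283]
i=cv2.convertScaleAbs(i,alpha=1.6)
cv2.imwrite("pics/c1.png",cv2.resize(i,None,fx=5.4,fy=5.4,interpolation=cv2.INTER_CUBIC))
E
```

```text
(no output)
```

View pics/c1.png

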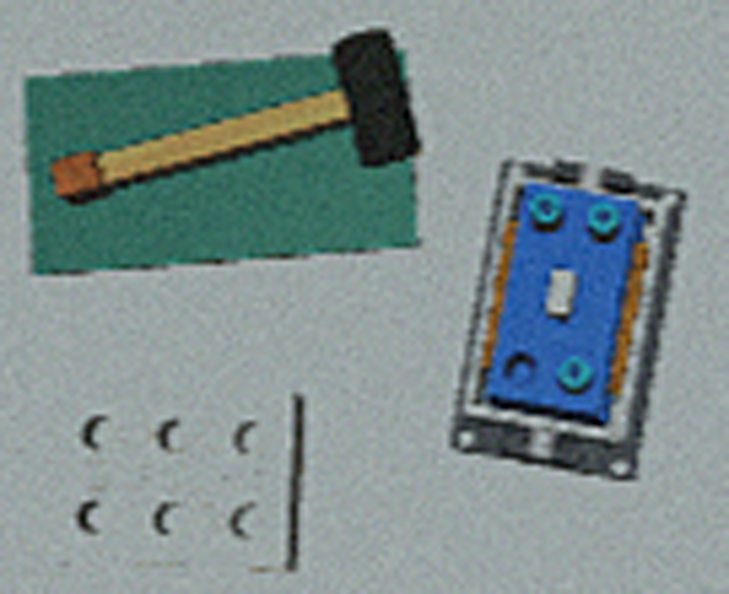

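```bash
cat > m.py <<'E'
from h import *
c=dict(np.load("pics/top0.npz"))
W=lambda p,z:ray(c,(148+(p[0]+.5)/5.4-.5,138+(p[1]+.5)/5.4-.5),z)
r=lambda a:np.round(a,4)
tubes=[W(p,.169)[:2] for p in[(545,210),(603,217),(574,372)]];print("tubes",r(tubes))
print("dist",np.linalg.norm(tubes[0]-tubes[1]),np.linalg.norm(tubes[1]-tubes[2]),"exp .034 .092")
d=tubes[1]-tubes[2];print("yaw",np.arctan2(d[1],d[0]))
print("ins from tubes diag",r((tubes[0]+tubes[2])/2),"bar",r(W((561,288),.158)))
cs=[W(p,.126)[:2] for p in[(522,182),(648,208),(610,424),(485,402)]];print("corners",r(np.mean(cs,0)))
P=[W(p,.042)[:2] for p in[(99,433),(175,435),(250,437),(94,517),(168,518),(246,520)]];print("rack",r(P),r(np.mean(P,0)))
M=[W(p,.004)[:2] for p in[(25,75),(407,52),(418,243),(33,272)]];print("mat",r(np.mean(M,0)),np.linalg.norm(M[0]-M[1]),np.linalg.norm(M[1]-M[2]),"ang",np.arctan2(*(M[1]-M[0])[::-1]))
h=W((376,93),.04)[:2];b=W((53,180),.024)[:2];d=h-b;print("mallet head",r(h),"butt",r(b),np.linalg.norm(d),"exp .21",np.arctan2(d[1],d[0]),"origin",r(h-d/np.linalg.norm(d)*.095))
B=lambda p,z:ray(c,((p[0]+.5)/1.5625-.5,(p[1]+.5)/1.5625-.5),z)[:2]
T=[B(p,.04) for p in[(504,326),(588,330),(586,388),(500,384)]];print("tray",r(np.mean(T,0)),r(T))
E
python3 m.py
```

```text
tubes [[0.5514 0.0516]
 [0.5479 0.018 ]
 [0.4577 0.0327]]
dist 0.03382676883968288 0.09145140211264834 exp .034 .092
yaw -0.16170054325471583
ins from tubes diag [0.5045 0.0422] bar [0.5074 0.0417 0.158 ]
corners [0.502  0.0394]
rack [[0.4242 0.3326]
 [0.4239 0.2849]
 [0.4236 0.2378]
 [0.3717 0.3334]
 [0.3721 0.2871]
 [0.3719 0.2384]] [0.3979 0.2857]
mat [0.6049 0.2696] 0.2494964485290508 0.12575184942782716 ang -1.49109899702201
mallet head [0.6438 0.1661] butt [0.5865 0.3732] 0.21481814348442244 exp .21 -1.300856790018189 origin [0.6185 0.2577]
tray [ 0.4018 -0.2822] [[ 0.4666 -0.195 ]
 [ 0.4616 -0.3758]
 [ 0.3373 -0.3707]
 [ 0.3419 -0.1873]]
```

```bash
cat >> h.py <<'E'
from scipy.spatial.transform import Rotation as Ro
def down(yaw):
    "tool pointing down, tool y at world yaw"
    y=np.array([np.cos(yaw),np.sin(yaw),0]);z=np.array([0,0,-1.]);return Ro.from_matrix(np.c_[np.cross(y,z),y,z])
def plan(p,yaw,n=None,g=0):
    "print rows (mm, rad, tool axes) from the measured pose to p, yaw of the tool's y (mod pi, nearest)"
    from rig import bot
    s=bot.get_state();R=Ro.from_quat(s["orientation"]);p0=s["tcp_pos"]
    c=[down(yaw+k*np.pi) for k in(-1,0,1)];v=min([(R.inv()*t).as_rotvec() for t in c],key=np.linalg.norm)
    D=np.asarray(p)-p0;m=max(int(np.ceil(max(np.linalg.norm(D)/.06,np.linalg.norm(v)/.18))),1);n=max(n or m,m)
    print("from",np.round(p0,4),"yaw",round(np.arctan2(*R.as_matrix()[1::-1,1]),3),"D",np.round(D*1e3,1))
    for i in range(n):
        d=R.inv().apply(D/n)*1e3
        print([round(float(x),1) for x in d]+[round(float(x),3) for x in v/n]+[g]);R=R*Ro.from_rotvec(v/n)
def wristcam():
    from rig import bot
    s=bot.get_state();c=bot.camera("wrist");T=np.eye(4);T[:3,:3]=Ro.from_quat(s["orientation"]).as_matrix();T[:3,3]=s["tcp_pos"]
    return dict(img=c["img"],K=c["K"],cam_to_world=T@c["hand_eye"])
E
python3 -c "
from h import *
plan([.5514,.0516,.26],-.16,12,-.2)"
```

```text
from [0.2139 0.5866 0.2302] yaw 1.221 D [ 337.5 -535.    29.8]
[-41.7, -32.2, -2.4, -0.0, 0.0, 0.115, -0.2]
[-45.1, -27.2, -2.4, -0.0, 0.0, 0.115, -0.2]
[-48.0, -21.9, -2.4, -0.0, 0.0, 0.115, -0.2]
[-50.2, -16.2, -2.5, -0.0, 0.0, 0.115, -0.2]
[-51.7, -10.4, -2.5, -0.0, 0.0, 0.115, -0.2]
[-52.5, -4.4, -2.5, -0.0, 0.0, 0.115, -0.2]
[-52.7, 1.7, -2.5, -0.0, 0.0, 0.115, -0.2]
[-52.1, 7.7, -2.5, -0.0, 0.0, 0.115, -0.2]
[-50.9, 13.7, -2.5, -0.0, 0.0, 0.115, -0.2]
[-49.0, 19.4, -2.5, -0.0, 0.0, 0.115, -0.2]
[-46.4, 24.9, -2.5, -0.0, 0.0, 0.115, -0.2]
[-43.3, 30.1, -2.5, -0.0, 0.0, 0.115, -0.2]
```

Call:
step_arm(motion=[[[-42,-32,-4,0,0,0.115,-0.1],[-45,-27,-4,0,0,0.115,-0.1],[-48,-22,-4,0,0,0.115,-0.1],[-50,-16,-4,0,0,0.115,-0.1],[-52,-10,-4,0,0,0.115,-0.1],[-52,-4,-2,0,0,0.115,-0.1],[-53,2,-2,0,0,0.115,-0.1],[-52,8,-2,0,0,0.115,-0.1],[-51,14,-2,0,0,0.115,-0.1],[-49,19,-2,0,0,0.115,-0.1]]], force=30)

```text
time: 1.4
tcp_pos: [0.4974, 0.1411, 0.2611]
orientation: [0.683, 0.73, 0.0, -0.0]
contact_force: [1.2, 0.7, -1.1]
opening: 0.451
```

Call:
step_arm(motion=[[[-46,25,0,0,0,0.115,-0.1],[-43,30,0,0,0,0.115,-0.1],[0,0,0,0,0,0,-0.1],[0,0,0,0,0,0,-0.1]]])

```text
time: 1.9
tcp_pos: [0.5527, 0.0544, 0.2607]
orientation: [0.761, 0.649, -0.0, -0.001]
contact_force: [0.8, 0.5, 0.2]
opening: 0.451
```

Run:
```python
from h import *
from rig import bot
s=bot.get_state();print(s["tcp_pos"],s["opening"],s["contact_force"])
c=wristcam();np.savez("pics/w1.npz",**c)
i=cv2.convertScaleAbs(c["img"][...,::-1],alpha=1.5);i=cv2.resize(i,(800,600),interpolation=cv2.INTER_CUBIC)
for p in([.5514,.0516,.169],[.5479,.018,.169],[.4577,.0327,.169],[.505,.042,.158]):
    q=proj(c,p)*1.5625;print(q);cv2.drawMarker(i,tuple(int(x) for x in q),(0,0,255),0,14)
cv2.imwrite("pics/w1.png",i)
```

```text
[0.55268294 0.05444514 0.26072637] 0.45088481610762027 [0.76605146 0.53388726 0.23768878]
[396.13118767 305.38761561]
[399.85566793 367.46401607]
[223.47190995 366.97126034]
[312.68053759 329.3332706 ]
```

View pics/w1.png

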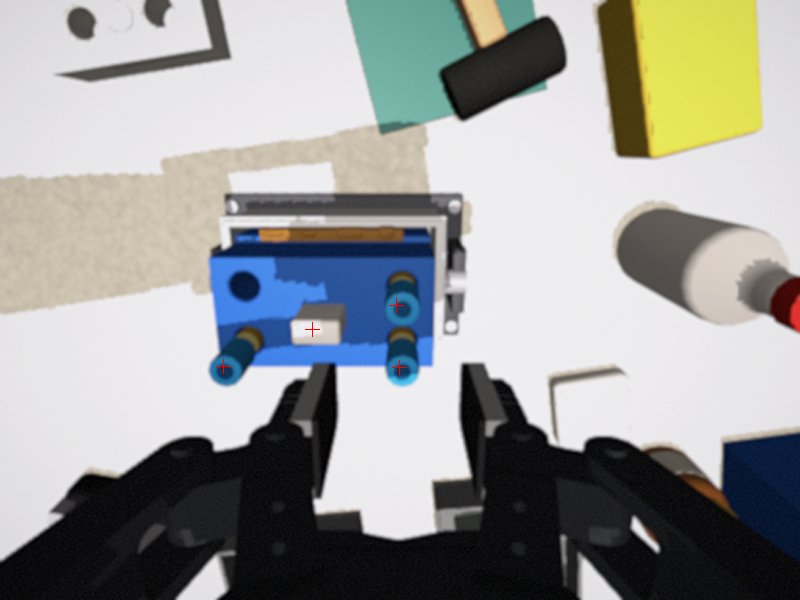

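The wrist picture shows the tubes at (403,307), (402,368) and (227,367), the bar at (315,330), and the empty hole at (244,285). The projected markers agree to within 2–4 mm.

Run:
```python
from h import *
c=dict(np.load("pics/w1.npz"))
for n,p,z in(("A",(402.5,306),.169),("B",(402,367.5),.169),("C",(226,366.5),.169),("bar",(315,330),.158)):
    print(n,np.round(ray(c,np.array(p)/1.5625-.18,z),4))
plan([.5537,.0513,.20],-.16)
```

```text
A [0.5544 0.0509 0.169 ]
B [0.5489 0.018  0.169 ]
C [0.459  0.0329 0.169 ]
bar [0.506  0.0416 0.158 ]
from [0.5525 0.055  0.2609] yaw -0.158 D [  1.2  -3.7 -60.9]
[-1.7, 0.9, 30.4, -0.001, -0.0, 0.001, 0]
[-1.7, 0.9, 30.4, -0.001, -0.0, 0.001, 0]
```

Call:
step_arm(motion=[[[-1.7,0.8,30,0,0,0.1,-0.3],[-1.7,0.8,30,0,0,0.1,-0.3],[0,0,0,0,0,0,-0.3],[0,0,0,0,0,0,-0.3]]], force=30)

```text
time: 2.45
tcp_pos: [0.5543, 0.0516, 0.2024]
orientation: [0.821, 0.571, 0.001, 0.0]
contact_force: [-0.1, -1.0, 0.8]
opening: 0.353
```

```bash
python3 -c "
from h import *
plan([.5538,.0511,.138],-.36,3)
c=wristcam();np.savez('pics/w2.npz',**c)"
```

```text
from [0.5543 0.0516 0.2024] yaw -0.356 D [ -0.5  -0.5 -64.4]
[-0.2, -0.1, 21.5, 0.0, -0.0, 0.001, 0]
[-0.2, -0.1, 21.5, 0.0, -0.0, 0.001, 0]
[-0.2, -0.1, 21.5, 0.0, -0.0, 0.001, 0]
```

Call:
step_arm(motion=[[[0,0,21,0,0,0,-0.3],[-1,0,21,0,0,0,-0.3],[0,0,21,0,0,0,-0.3],[0,0,0,0,0,0,-0.8],[0,0,0,0,0,0,-1],[0,0,0,0,0,0,-1],[0,0,0,0,0,0,-1]]], force=25)

```text
time: 3.38
tcp_pos: [0.5545, 0.0497, 0.1394]
orientation: [0.822, 0.57, 0.001, 0.001]
contact_force: [-0.7, -0.1, -0.1]
opening: 0.2
```

Call:
step_arm(motion=[[[0,0,-40,0,0,0,-1],[0,0,-45,0,0,0,-1]]])

```text
time: 3.62
tcp_pos: [0.5531, 0.0497, 0.2236]
orientation: [0.822, 0.57, -0.001, -0.001]
contact_force: [1.2, -0.4, -1.3]
opening: 0.205
```

```bash
python3 -c "
from h import *
plan([.424,.2374,.222],0,5,-1)"
```

```text
from [0.5531 0.0497 0.2236] yaw -0.359 D [-129.1  187.7   -1.6]
[26.1, -37.4, 0.4, -0.0, 0.0, -0.072, -1]
[28.7, -35.4, 0.4, -0.0, 0.0, -0.072, -1]
[31.2, -33.2, 0.3, -0.0, 0.0, -0.072, -1]
[33.5, -30.9, 0.3, -0.0, 0.0, -0.072, -1]
[35.6, -28.4, 0.3, -0.0, 0.0, -0.072, -1]
```

Call:
step_arm(motion=[[[26,-37.4,0,0,0,-0.072,-1],[28.7,-35.4,0,0,0,-0.072,-1],[31.2,-33.2,0,0,0,-0.072,-1],[33.5,-30.9,0,0,0,-0.072,-1],[35.6,-28.4,0,0,0,-0.071,-1],[0,0,0,0,0,0,-1],[0,0,0,0,0,0,-1]]])

```text
time: 4.5
tcp_pos: [0.425, 0.2373, 0.2238]
orientation: [0.707, 0.707, 0.0, 0.001]
contact_force: [0.5, 0.5, -0.9]
opening: 0.201
```

Run:
```python
from h import *
c=wristcam();np.savez("pics/w3.npz",**c)
i=cv2.resize(c["img"][...,::-1],(800,600),interpolation=cv2.INTER_CUBIC)
for x in(.424,.372):
  for y in(.3326,.2855,.2378):
    q=proj(c,[x,y,.042])*1.5625;print(q);cv2.drawMarker(i,tuple(int(x) for x in q),(0,0,255),0,14)
cv2.imwrite("pics/w3.png",i);plan([.424,.2374,.105],0,4,-1)
```

```text
[395.76722205 108.69758173]
[395.89768704 186.80102524]
[396.01902555 259.44086291]
[311.32701952 108.74244237]
[315.02975826 186.84322391]
[318.47348049 259.48064642]
from [0.4253 0.2369 0.2237] yaw -0.001 D [  -1.3    0.5 -118.7]
[0.1, -0.4, 29.7, 0.0, 0.0, -0.0, -1]
[0.1, -0.3, 29.7, 0.0, 0.0, -0.0, -1]
[0.1, -0.3, 29.7, 0.0, 0.0, -0.0, -1]
[0.1, -0.3, 29.7, 0.0, 0.0, -0.0, -1]
```

View pics/w3.png

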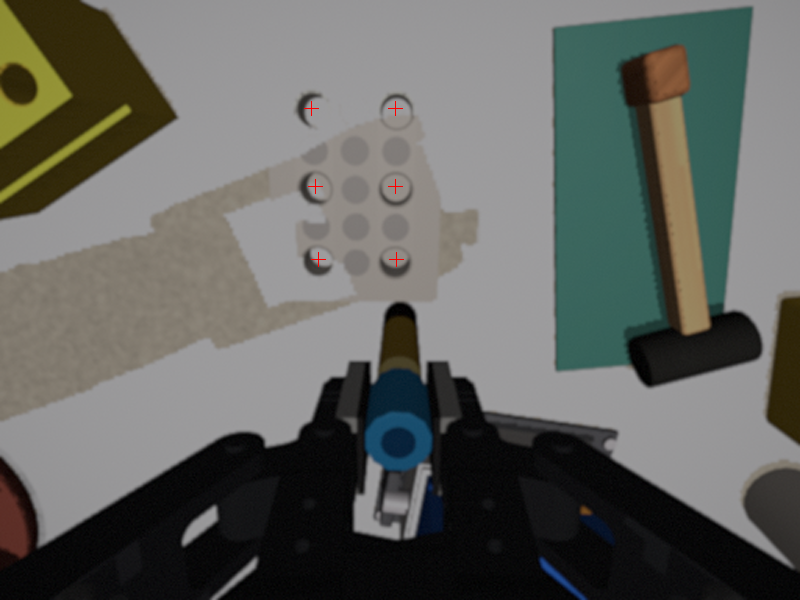

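The pockets sit at (397,112), (396,188) and (395,259), within 2 mm of the markers. The tube hangs straight in the grip at (398,442). Now I check its offset in the hand.

Run:
```python
from h import *
c=dict(np.load("pics/w3.npz"))
print(np.round(ray(c,np.array((398,441))/1.5625-.18,.255),4),"foot side centre",np.round(ray(c,np.array((400,316))/1.5625-.18,.1575),4))
for p in((397,112),(396.5,188),(395.5,260.5)):print(np.round(ray(c,np.array(p)/1.5625-.18,.042),4))
```

```text
[0.4252 0.2368 0.255 ] foot side centre [0.4261 0.2375 0.1575]
[0.4246 0.3309 0.042 ]
[0.4242 0.2849 0.042 ]
[0.4235 0.2373 0.042 ]
```

Call:
step_arm(motion=[[[0.2,-1.6,40,0,0,0,-1],[0,0,40,0,0,0,-1],[0,0,20,0,0,0,-1],[0,0,18,0,0,0,-1],[0,0,18,0,0,0,-1],[0,0,0,0,0,0,-1],[0,0,0,0,0,0,-1]]])

```text
time: 5.42
tcp_pos: [0.424, 0.2372, 0.0879]
orientation: [0.708, 0.707, 0.0, 0.0]
contact_force: [-0.1, -0.1, 0.5]
opening: 0.202
```

Call:
step_arm(motion=[[[0,0,2,0,0,0,-1],[0,0,0,0,0,0,-0.3],[0,0,0,0,0,0,-0.3],[0,0,-20,0,0,0,-0.3],[0,0,-50,0,0,0,-0.3],[0,0,-50,0,0,0,-0.3]]])

```text
time: 6.18
tcp_pos: [0.4225, 0.2375, 0.2063]
orientation: [0.707, 0.707, -0.0, -0.0]
contact_force: [0.2, 0.3, -0.0]
opening: 0.352
```

```bash
python3 -c "
from h import *
plan([.5484,.0178,.21],.04,5,-.3)"
```

```text
from [0.4225 0.2375 0.2063] yaw 0.0 D [ 125.9 -219.7    3.7]
[-43.9, 25.2, -0.7, -0.0, 0.0, -0.008, -0.3]
[-44.1, 24.8, -0.7, -0.0, 0.0, -0.008, -0.3]
[-44.3, 24.5, -0.7, -0.0, 0.0, -0.008, -0.3]
[-44.5, 24.1, -0.7, -0.0, 0.0, -0.008, -0.3]
[-44.7, 23.8, -0.7, -0.0, 0.0, -0.008, -0.3]
```

Call:
step_arm(motion=[[[-44,25.2,-1,0,0,-0.008,-0.3],[-44.1,24.9,0,0,0,-0.008,-0.3],[-44.3,24.6,0,0,0,-0.008,-0.3],[-44.5,24.2,0,0,0,-0.008,-0.3],[-44.7,23.8,0,0,0,-0.008,-0.3],[0,0,0,0,0,0,-0.3],[0,0,0,0,0,0,-0.3]]])

```text
time: 7.05
tcp_pos: [0.5488, 0.0183, 0.2061]
orientation: [0.693, 0.721, -0.0, -0.001]
contact_force: [-0.4, 0.2, 0.4]
opening: 0.356
```

```bash
python3 -c "
from h import *
plan([.5489,.0176,.1385],.04,4,-.3)"
```

```text
from [0.5488 0.0183 0.2061] yaw 0.039 D [  0.1  -0.7 -67.6]
[-0.2, 0.0, 16.9, -0.0, -0.0, -0.0, -0.3]
[-0.2, 0.0, 16.9, -0.0, -0.0, -0.0, -0.3]
[-0.2, 0.0, 16.9, -0.0, -0.0, -0.0, -0.3]
[-0.2, 0.0, 16.9, -0.0, -0.0, -0.0, -0.3]
```

Call:
step_arm(motion=[[[-0.4,0,22,0,0,0,-0.3],[-0.3,0,22,0,0,0,-0.3],[0,0,23,0,0,0,-0.3],[0,0,0,0,0,0,-0.8],[0,0,0,0,0,0,-1],[0,0,0,0,0,0,-1],[0,0,0,0,0,0,-1],[0,0,-42,0,0,0,-1],[0,0,-43,0,0,0,-1]]])

```text
time: 8.18
tcp_pos: [0.55, 0.0167, 0.2258]
orientation: [0.693, 0.721, 0.0, 0.001]
contact_force: [1.4, -0.6, 0.3]
opening: 0.198
```

```bash
python3 -c "
from h import *
plan([.4240,.2849,.224],0,6,-1)"
```

```text
from [0.55   0.0167 0.2258] yaw 0.04 D [-126.   268.2   -1.8]
[45.5, -19.2, 0.2, 0.0, 0.0, 0.007, -1]
[45.4, -19.5, 0.2, 0.0, 0.0, 0.007, -1]
[45.2, -19.8, 0.2, 0.0, 0.0, 0.007, -1]
[45.1, -20.1, 0.2, 0.0, 0.0, 0.007, -1]
[45.0, -20.4, 0.3, 0.0, 0.0, 0.007, -1]
[44.8, -20.7, 0.3, 0.0, 0.0, 0.007, -1]
```

Call:
step_arm(motion=[[[45.5,-19.2,0,0,0,0.007,-1],[45.4,-19.5,0,0,0,0.007,-1],[45.2,-19.8,0,0,0,0.007,-1],[45.1,-20.1,0,0,0,0.007,-1],[45,-20.4,0,0,0,0.007,-1],[44.8,-20.7,0,0,0,0.007,-1],[0,0,0,0,0,0,-1],[0,0,0,0,0,0,-1]]])

```text
time: 9.18
tcp_pos: [0.4245, 0.2854, 0.2252]
orientation: [0.708, 0.707, 0.001, 0.001]
contact_force: [-0.6, -1.0, 0.0]
opening: 0.202
```

Run:
```python
from h import *
c=wristcam();np.savez("pics/w4.npz",**c)
i=cv2.resize(c["img"][...,::-1],(800,600),interpolation=cv2.INTER_CUBIC)
q=proj(c,[.4242,.2849,.042])*1.5625;print(q)
p=c["cam_to_world"]
cv2.imwrite("pics/w4.png",i);plan([.4240,.2849,.086],0,4,-1)
```

```text
[396.65822538 260.48599571]
from [0.4246 0.2849 0.225 ] yaw -0.003 D [  -0.6   -0.  -139. ]
[-0.0, -0.2, 34.7, 0.001, 0.0, -0.001, -1]
[-0.0, -0.2, 34.7, 0.001, 0.0, -0.001, -1]
[-0.0, -0.2, 34.7, 0.001, 0.0, -0.001, -1]
[-0.0, -0.2, 34.7, 0.001, 0.0, -0.001, -1]
```

View pics/w4.png

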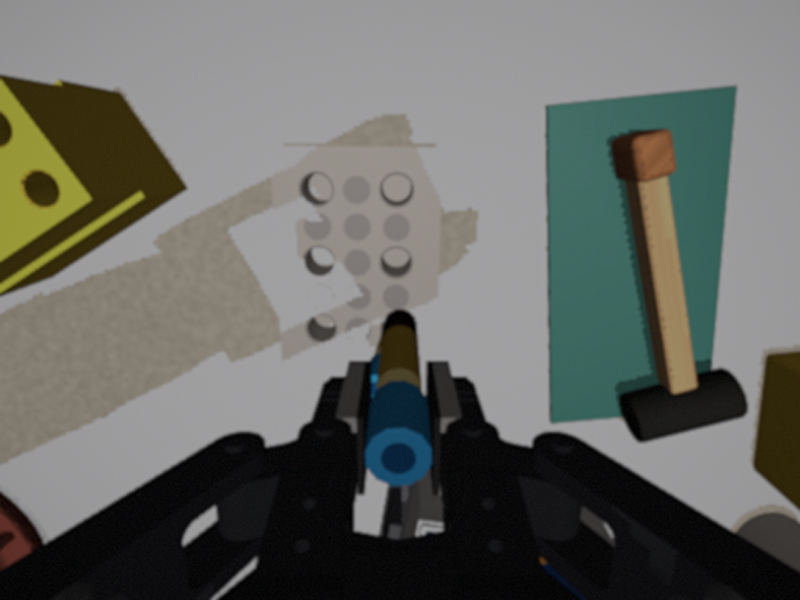

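Pocket (396,262) is under the tube's foot. The tube leans about 0.04 rad in the grip, which is well inside the limit, so I lower it.

Call:
step_arm(motion=[[[0,-1,40,0,0,0,-1],[0,0,40,0,0,0,-1],[0,0,20,0,0,0,-1],[0,0,18,0,0,0,-1],[0,0,20,0,0,0,-1],[0,0,0,0,0,0,-1],[0,0,0,0,0,0,-1]]])

```text
time: 10.1
tcp_pos: [0.4235, 0.2855, 0.0872]
orientation: [0.708, 0.706, 0.001, 0.0]
contact_force: [0.3, -0.5, 0.3]
opening: 0.202
```

Call:
step_arm(motion=[[[0,0,1.5,0,0,0,-1],[0,0,0,0,0,0,-0.3],[0,0,0,0,0,0,-0.3],[0,0,-20,0,0,0,-0.3],[0,0,-50,0,0,0,-0.3],[0,0,-50,0,0,0,-0.3]]])

```text
time: 10.85
tcp_pos: [0.422, 0.2853, 0.2057]
orientation: [0.708, 0.706, -0.001, -0.0]
contact_force: [1.3, 0.7, 0.2]
opening: 0.35
```

```bash
python3 -c "
from h import *
plan([.459,.0325,.21],-.36,5,-.3)"
```

```text
from [0.422  0.2853 0.2057] yaw -0.002 D [  37.  -252.8    4.3]
[-50.6, 7.5, -0.8, -0.0, 0.0, 0.072, -0.3]
[-49.9, 11.1, -0.8, -0.0, 0.0, 0.072, -0.3]
[-49.0, 14.6, -0.8, -0.0, 0.0, 0.072, -0.3]
[-47.8, 18.1, -0.9, -0.0, 0.0, 0.072, -0.3]
[-46.4, 21.5, -0.9, -0.0, 0.0, 0.072, -0.3]
```

Call:
step_arm(motion=[[[-50.6,7.5,-1,0,0,0.072,-0.3],[-49.9,11.1,0,0,0,0.072,-0.3],[-49,14.6,0,0,0,0.072,-0.3],[-47.8,18.1,0,0,0,0.072,-0.3],[-46.4,21.5,0,0,0,0.072,-0.3],[0,0,0,0,0,0,-0.3],[0,0,0,0,0,0,-0.3]]])

```text
time: 11.72
tcp_pos: [0.4591, 0.0328, 0.2058]
orientation: [0.823, 0.568, 0.0, -0.0]
contact_force: [-0.1, -0.4, -0.0]
opening: 0.348
```

```bash
python3 -c "
from h import *
plan([.459,.0327,.1385],-.36,3,-.3)"
```

```text
from [0.4591 0.0328 0.2058] yaw -0.362 D [ -0.1  -0.1 -67.3]
[-0.1, -0.0, 22.4, -0.0, -0.0, -0.001, -0.3]
[-0.1, -0.0, 22.4, -0.0, -0.0, -0.001, -0.3]
[-0.0, -0.0, 22.4, -0.0, -0.0, -0.001, -0.3]
```

Call:
step_arm(motion=[[[0,0,22,0,0,0,-0.3],[0,0,22,0,0,0,-0.3],[0,0,23,0,0,0,-0.3],[0,0,0,0,0,0,-0.8],[0,0,0,0,0,0,-1],[0,0,0,0,0,0,-1],[0,0,0,0,0,0,-1],[0,0,-42,0,0,0,-1],[0,0,-43,0,0,0,-1]]])

```text
time: 12.85
tcp_pos: [0.4597, 0.0323, 0.2251]
orientation: [0.823, 0.568, 0.0, 0.001]
contact_force: [0.8, 0.8, 0.2]
opening: 0.201
```

```bash
python3 -c "
from h import *
plan([.4237,.3312,.224],0,7,-1)"
```

```text
from [0.4597 0.0323 0.2251] yaw -0.362 D [-36.  298.9  -1.1]
[38.1, -19.9, 0.1, 0.0, 0.0, -0.052, -1]
[39.1, -17.9, 0.1, 0.0, 0.0, -0.052, -1]
[40.0, -15.9, 0.1, 0.0, 0.0, -0.052, -1]
[40.7, -13.8, 0.1, 0.0, 0.0, -0.052, -1]
[41.4, -11.7, 0.1, 0.0, 0.0, -0.052, -1]
[41.9, -9.5, 0.1, 0.0, 0.0, -0.052, -1]
[42.4, -7.3, 0.1, 0.0, 0.0, -0.052, -1]
```

Call:
step_arm(motion=[[[38.1,-19.9,0,0,0,-0.052,-1],[39.1,-17.9,0,0,0,-0.052,-1],[40,-15.9,0,0,0,-0.052,-1],[40.7,-13.8,0,0,0,-0.052,-1],[41.4,-11.7,0,0,0,-0.052,-1],[41.9,-9.5,0,0,0,-0.052,-1],[42.4,-7.3,0,0,0,-0.05,-1],[0,0,0,0,0,0,-1],[0,0,0,0,0,0,-1]]])

```text
time: 13.98
tcp_pos: [0.4236, 0.3311, 0.2242]
orientation: [0.707, 0.707, 0.0, 0.001]
contact_force: [0.2, -0.2, 0.4]
opening: 0.201
```

Run:
```python
from h import *
c=dict(np.load("pics/w4.npz"));print(np.round(ray(c,np.array((397.5,188.5))/1.5625-.18,.042),4))
c=wristcam();i=cv2.resize(c["img"][...,::-1],(800,600),interpolation=cv2.INTER_CUBIC)
for p in([.424,.3325,.042],[.424,.2849,.115],[.4235,.2372,.115]):print(proj(c,p)*1.5625)
cv2.imwrite("pics/w5.png",i[150:500,220:580]);plan([.4237,.3322,.086],0,4,-1)
```

```text
[0.4247 0.3326 0.042 ]
[398.18753291 257.89890766]
[398.29902243 369.55086104]
[397.48805761 444.2744853 ]
from [0.4236 0.3307 0.2241] yaw -0.001 D [ 1.000e-01  1.500e+00 -1.381e+02]
[0.4, -0.0, 34.5, 0.0, 0.0, -0.0, -1]
[0.4, 0.0, 34.5, 0.0, 0.0, -0.0, -1]
[0.4, 0.0, 34.5, 0.0, 0.0, -0.0, -1]
[0.4, 0.0, 34.5, 0.0, 0.0, -0.0, -1]
```

View pics/w5.png

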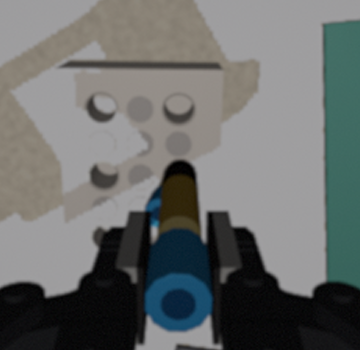

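The target pocket at crop (178,107) matches the estimate.

Call:
step_arm(motion=[[[0.8,0,40,0,0,0,-1],[0.7,0,40,0,0,0,-1],[0,0,20,0,0,0,-1],[0,0,18,0,0,0,-1],[0,0,19,0,0,0,-1],[0,0,0,0,0,0,-1],[0,0,0,0,0,0,-1]]])

```text
time: 14.9
tcp_pos: [0.4235, 0.3329, 0.0873]
orientation: [0.707, 0.707, 0.0, 0.0]
contact_force: [-0.5, -0.1, 0.8]
opening: 0.203
```

Call:
step_arm(motion=[[[0,0,1.5,0,0,0,-1],[0,0,0,0,0,0,-0.3],[0,0,0,0,0,0,-0.3],[0,0,-20,0,0,0,-0.3],[0,0,-50,0,0,0,-0.3],[0,0,-60,0,0,0,0],[0,0,-60,0,0,0,0]]])

```text
time: 15.78
tcp_pos: [0.4228, 0.3327, 0.2771]
orientation: [0.707, 0.707, -0.0, 0.0]
contact_force: [1.0, 0.5, -0.8]
opening: 0.498
```

Run:
```python
from h import *
d=np.array([np.cos(-1.30),np.sin(-1.30)]);o=np.array([.6185,.2577]);print(o+d*.032)
plan([*(o+d*.032),.2],.27,4,0)
from rig import bot
c=bot.camera("top");np.savez("pics/top1.npz",**c)
cv2.imwrite("pics/top1.png",cv2.resize(cv2.convertScaleAbs(c["img"][138:248,148:283,::-1],alpha=1.6),None,fx=5.4,fy=5.4,interpolation=cv2.INTER_CUBIC))
```

```text
[0.62705996 0.22686614]
from [0.4228 0.3327 0.2771] yaw 0.0 D [ 204.3 -105.8  -77.1]
[-21.2, 40.9, 15.4, -0.0, 0.0, -0.054, 0]
[-23.3, 39.7, 15.4, -0.0, 0.0, -0.054, 0]
[-25.4, 38.3, 15.4, -0.0, 0.0, -0.054, 0]
[-27.5, 36.9, 15.4, -0.0, 0.0, -0.054, 0]
[-29.4, 35.4, 15.4, -0.0, 0.0, -0.054, 0]
```

View pics/top1.png

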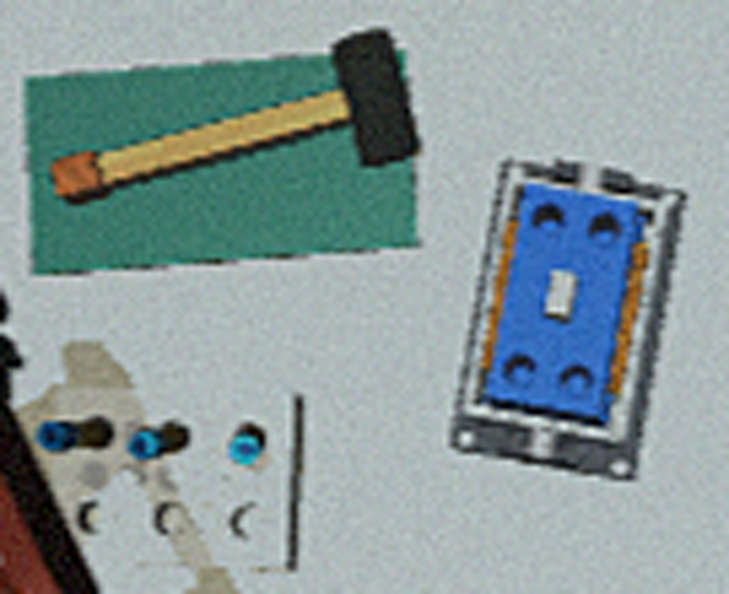

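All three tubes stand in rack pockets, with caps at (55,436), (145,443) and (245,446). They lean slightly, at most about 0.15 rad. The mallet hasn't moved. Next is the mallet.

Call:
step_arm(motion=[[[-21.2,40.9,13,0,0,-0.054,0.1],[-23.3,39.7,13,0,0,-0.054,0.1],[-25.4,38.3,13,0,0,-0.054,0.1],[-27.5,36.9,13,0,0,-0.054,0.1],[-29.4,35.4,13,0,0,-0.054,0.1],[0,0,0,0,0,0,0.1],[0,0,0,0,0,0,0.1]]])

```text
time: 16.7
tcp_pos: [0.6269, 0.2273, 0.2099]
orientation: [0.606, 0.796, -0.0, -0.001]
contact_force: [-0.4, -0.3, -0.2]
opening: 0.551
```

Run:
```python
from h import *
c=wristcam();np.savez("pics/w6.npz",**c);i=cv2.resize(cv2.convertScaleAbs(c["img"][...,::-1],alpha=1.4),(800,600),interpolation=cv2.INTER_CUBIC)
d=np.array([np.cos(-1.30),np.sin(-1.30)]);o=np.array([.6185,.2577])
for a in(-.085,0,.032,.077):
    q=proj(c,[*(o+d*a),.036])*1.5625;print(a,q);cv2.drawMarker(i,tuple(int(x) for x in q),(0,0,255),0,14)
cv2.imwrite("pics/w6.png",i)
```

```text
-0.085 [398.19546683  69.25453986]
0 [398.46366092 214.45686077]
0.032 [398.55426114 263.50850762]
0.077 [398.67338546 328.00332171]
```

View pics/w6.png

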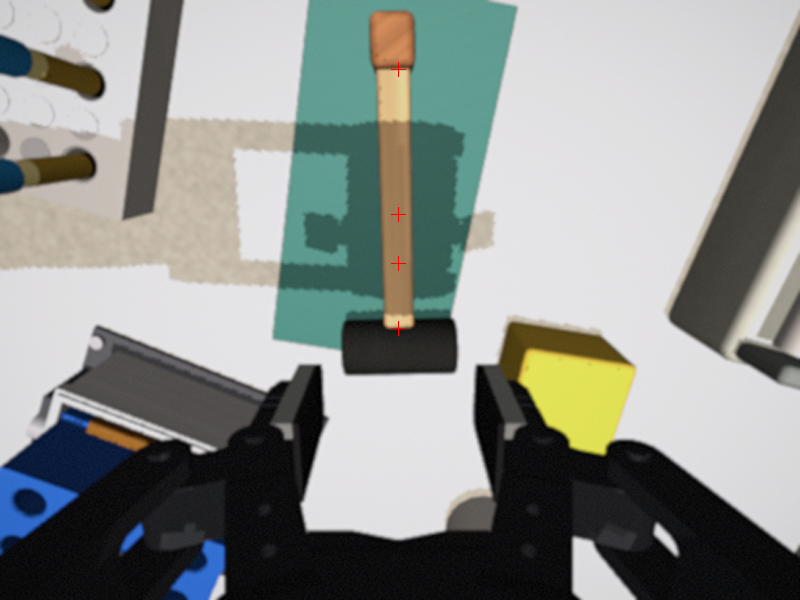

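The markers lie along the handle, with a yaw error of about 0.02 rad, and the head starts at row 328 as predicted. I go down to grip it.

Call:
step_arm(motion=[[[0,0,50,0,0,-0.02,0.1],[0,0,50,0,0,0,0.1],[0,0,50,0,0,0,0.1],[0,0,35,0,0,0,0.1],[0,0,15,0,0,0,0.1],[0,0,0,0,0,0,0.1],[0,0,0,0,0,0,0.1]]])

```text
time: 17.62
tcp_pos: [0.6292, 0.2279, 0.0129]
orientation: [0.597, 0.802, 0.002, 0.001]
contact_force: [0.0, 0.4, 0.3]
opening: 0.547
```

Call:
step_arm(motion=[[[0,-1,4,0,0,0,0],[0,0,0,0,0,0,-1],[0,0,0,0,0,0,-1],[0,0,0,0,0,0,-1],[0,0,0,0,0,0,-1],[0,0,0,0,0,0,-1]]], force=100)

```text
time: 18.38
tcp_pos: [0.627, 0.2269, 0.0072]
orientation: [0.598, 0.802, 0.0, 0.0]
contact_force: [-1.2, -0.3, 5.8]
opening: 0.216
```

Call:
step_arm(motion=[[[0,0,-40,0,0,0,-1],[0,0,-50,0,0,0,-1],[0,0,-50,0,0,0,-1],[0,0,-50,0,0,0,-1],[0,0,0,0,0,0,-1]]])

```text
time: 19.0
tcp_pos: [0.6297, 0.2277, 0.2015]
orientation: [0.597, 0.802, 0.004, 0.003]
contact_force: [-0.3, 0.2, -2.6]
opening: 0.218
```

```bash
python3 -c "
from h import *
plan([.4595,.1448,.195],1.408,8,-1)"
```

```text
from [0.6297 0.2277 0.2015] yaw 0.29 D [-170.2  -82.9   -6.5]
[-3.8, -23.4, 0.6, 0.001, 0.001, -0.14, -1]
[-0.6, -23.7, 0.6, 0.001, 0.001, -0.14, -1]
[2.7, -23.5, 0.6, 0.001, 0.001, -0.14, -1]
[6.0, -22.9, 0.7, 0.001, 0.001, -0.14, -1]
[9.1, -21.8, 0.7, 0.001, 0.001, -0.14, -1]
[12.1, -20.4, 0.7, 0.001, 0.001, -0.14, -1]
[14.8, -18.5, 0.7, 0.001, 0.001, -0.14, -1]
[17.2, -16.2, 0.8, 0.001, 0.001, -0.14, -1]
```

Call:
step_arm(motion=[[[-3.8,-23.4,0,0,0,-0.14,-1],[-0.6,-23.7,0,0,0,-0.14,-1],[2.7,-23.5,0,0,0,-0.14,-1],[6,-22.9,0,0,0,-0.14,-1],[9.1,-21.8,0,0,0,-0.14,-1],[12.1,-20.4,0,0,0,-0.14,-1],[14.8,-18.5,0,0,0,-0.14,-1],[17.2,-16.2,0,0,0,-0.14,-1],[0,0,0,0,0,0,-1],[0,0,0,0,0,0,-1]]])

```text
time: 20.25
tcp_pos: [0.4559, 0.1437, 0.1948]
orientation: [0.081, 0.997, -0.0, -0.001]
contact_force: [-0.5, 0.7, -3.0]
opening: 0.219
```

Run:
```python
from h import *
plan([.4595,.1448,.0925],1.408,3,-1)
c=wristcam();np.savez("pics/w7.npz",**c);i=cv2.resize(cv2.convertScaleAbs(c["img"][...,::-1],alpha=1.4),(800,600),interpolation=cv2.INTER_CUBIC)
cv2.imwrite("pics/w7.png",i)
```

```text
from [0.4559 0.1437 0.1948] yaw 1.408 D [   3.6    1.1 -102.3]
[-1.2, 0.6, 34.1, -0.0, -0.001, 0.0, -1]
[-1.2, 0.6, 34.1, -0.0, -0.001, 0.0, -1]
[-1.2, 0.6, 34.1, -0.0, -0.001, 0.0, -1]
```

View pics/w7.png

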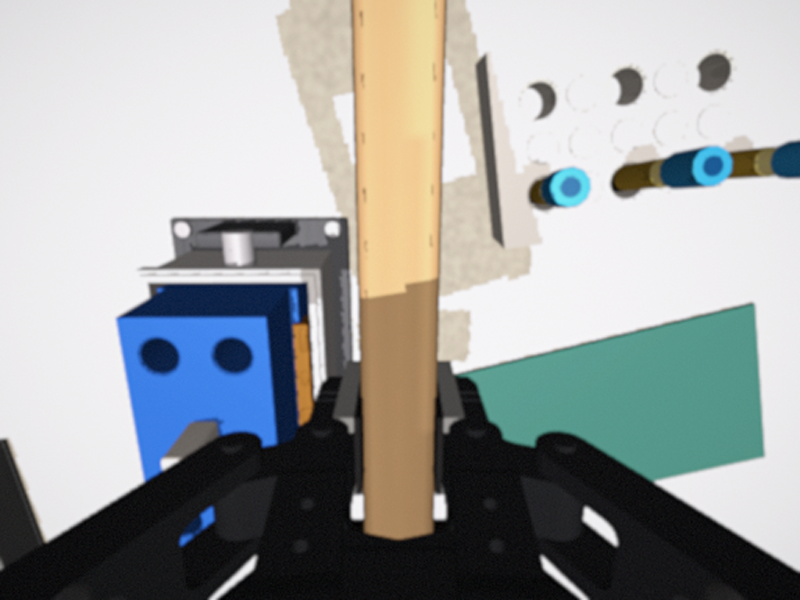

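The handle lies straight along the tool axis, at columns 355–440. Its yaw matches the insert's edges, and the insert stands clear on its left. I descend beside it.

Call:
step_arm(motion=[[[-1.2,0.6,34,0,0,0,-1],[-1.2,0.6,34,0,0,0,-1],[-1.2,0,33,0,0,0,-1],[0,0,0,0,0,0,-1],[0,0,0,0,0,0,-1]]])

```text
time: 20.92
tcp_pos: [0.4613, 0.1446, 0.0962]
orientation: [0.08, 0.997, 0.0, 0.001]
contact_force: [0.3, 0.1, -2.6]
opening: 0.215
```

Call:
step_arm(motion=[[[0,-5,0,0,0,0,-1],[0,-4,0,0,0,0,-1],[0,-3,0,0,0,0,-1],[0,0,0,0,0,0,-1]]])

```text
time: 21.42
tcp_pos: [0.4582, 0.1322, 0.0956]
orientation: [0.081, 0.997, 0.0, 0.0]
contact_force: [-0.5, -0.6, -2.6]
opening: 0.218
```

Call:
step_arm(motion=[[[0,-2,2,0,0,0,-1],[0,-2,0,0,0,0,-1],[0,0,0,0,0,0,-1]]])

```text
time: 21.8
tcp_pos: [0.4573, 0.1284, 0.0931]
orientation: [0.08, 0.997, -0.0, -0.0]
contact_force: [-0.1, 0.6, -4.5]
opening: 0.217
```

Call:
step_arm(motion=[[[0,-1,0,0,0,0,-1],[0,-1,0,0,0,0,-1],[0,0,0,0,0,0,-1]]])

```text
time: 22.18
tcp_pos: [0.4571, 0.1265, 0.0933]
orientation: [0.08, 0.997, 0.0, -0.0]
contact_force: [0.0, 0.2, -3.5]
opening: 0.215
```

Call:
step_arm(motion=[[[0,-1,0,0,0,0,-1],[0,-1,0,0,0,0,-1],[0,0,0,0,0,0,-1]]])

```text
time: 22.55
tcp_pos: [0.4568, 0.1245, 0.0933]
orientation: [0.08, 0.997, -0.0, -0.0]
contact_force: [0.2, 0.1, -3.4]
opening: 0.215
```

Call:
step_arm(motion=[[[0,-1,0,0,0,0,-1],[0,0,0,0,0,0,-1]]])

```text
time: 22.8
tcp_pos: [0.4567, 0.1235, 0.0933]
orientation: [0.08, 0.997, -0.0, -0.0]
contact_force: [0.1, -0.1, -2.9]
opening: 0.216
```

Call:
step_arm(motion=[[[0,-1,0,0,0,0,-1],[0,0,0,0,0,0,-1]]])

```text
time: 23.05
tcp_pos: [0.4566, 0.1232, 0.0934]
orientation: [0.08, 0.997, 0.001, 0.0]
contact_force: [-0.7, 4.1, -2.4]
opening: 0.216
```

Call:
step_arm(motion=[[[0,-1,0,0,0,0,-1],[0,0,0,0,0,0,-1]]])

```text
time: 23.3
tcp_pos: [0.4565, 0.123, 0.0936]
orientation: [0.08, 0.997, 0.001, 0.0]
contact_force: [-0.6, 6.4, -2.3]
opening: 0.222
```

Call:
step_arm(motion=[[[0,-1,0,0,0,0,-1],[0,0,0,0,0,0,-1]]])

```text
time: 23.55
tcp_pos: [0.4564, 0.1227, 0.0938]
orientation: [0.08, 0.997, 0.002, 0.0]
contact_force: [-1.5, 9.2, -1.1]
opening: 0.216
```

Call:
step_arm(motion=[[[0,-1,0,0,0,0,-1],[0,0,0,0,0,0,-1]]])

```text
time: 23.8
tcp_pos: [0.4563, 0.1223, 0.0941]
orientation: [0.08, 0.997, 0.003, 0.0]
contact_force: [-1.9, 11.0, -1.5]
opening: 0.217
```

Call:
step_arm(motion=[[[0,-1,0,0,0,0,-1],[0,0,0,0,0,0,-1]]])

```text
time: 24.05
tcp_pos: [0.4562, 0.1219, 0.0943]
orientation: [0.08, 0.997, 0.003, 0.0]
contact_force: [-1.8, 12.3, 0.9]
opening: 0.212
```

Call:
step_arm(motion=[[[0,-1,0,0,0,0,-1],[0,0,0,0,0,0,-1]]])

```text
time: 24.3
tcp_pos: [0.4562, 0.1214, 0.0946]
orientation: [0.08, 0.997, 0.004, 0.0]
contact_force: [-3.3, 12.9, 1.6]
opening: 0.216
```

Call:
step_arm(motion=[[[0,-1,0,0,0,0,-1],[0,0,0,0,0,0,-1]]])

```text
time: 24.55
tcp_pos: [0.4561, 0.1211, 0.0947]
orientation: [0.08, 0.997, 0.004, 0.0]
contact_force: [-2.5, 16.1, 2.2]
opening: 0.215
```

Call:
step_arm(motion=[[[0,-1,0,0,0,0,-1],[0,0,0,0,0,0,-1]]])

```text
time: 24.8
tcp_pos: [0.4561, 0.121, 0.0948]
orientation: [0.08, 0.997, 0.005, 0.001]
contact_force: [-2.2, 18.1, 2.0]
opening: 0.218
```

Call:
step_arm(motion=[[[0,12,0,0,0,0,-1],[0,18,0,0,0,0,-1],[0,0,-50,0,0,0,-1],[0,0,-55,0,0,0,-1],[0,0,0,0,0,0,-1]]])

```text
time: 25.42
tcp_pos: [0.4648, 0.1462, 0.2041]
orientation: [0.08, 0.997, 0.001, 0.006]
contact_force: [0.6, 0.8, -3.0]
opening: 0.213
```

Run:
```python
from h import *
from rig import bot
a=np.load("pics/w7.npz")
plan([.4291,-.0408,.20],1.408,4,-1)
c=wristcam();np.savez("pics/w8.npz",**c)
s=bot.camera("side");np.savez("pics/s2.npz",**s)
s0=np.load("pics/side0.npz")["img"]
f=lambda i:cv2.resize(cv2.convertScaleAbs(i[...,::-1],alpha=1.5),None,fx=4,fy=4,interpolation=cv2.INTER_CUBIC)
A=f(s0[145:220,220:300]);B=f(s["img"][145:220,220:300])
C=cv2.resize(cv2.convertScaleAbs(c["img"][...,::-1],alpha=1.4)[120:320,60:260],(300,300))
cv2.imwrite("pics/cmp1.png",np.hstack([A,B]));
cv2.imwrite("pics/w8.png",cv2.resize(cv2.convertScaleAbs(c["img"][...,::-1],alpha=1.4),(800,600)))
```

```text
from [0.4648 0.1462 0.2041] yaw 1.41 D [ -35.7 -187.    -4.1]
[1.3, -47.6, 0.8, 0.001, 0.003, 0.001, -1]
[1.3, -47.6, 0.9, 0.001, 0.003, 0.001, -1]
[1.3, -47.6, 0.9, 0.001, 0.003, 0.001, -1]
[1.3, -47.6, 1.0, 0.001, 0.003, 0.001, -1]
```

View pics/w8.png

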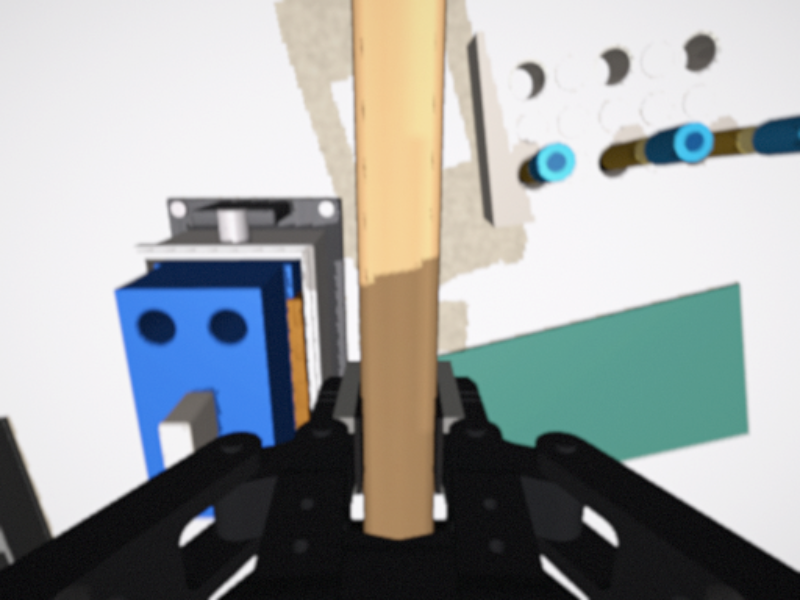

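The handle hasn't rotated in the grip, and the insert is settled, with its left crust still on the shoulder at (298,350). I cross over to the −y side.

Call:
step_arm(motion=[[[1.3,-47.6,1,0,0,0,-1],[1.3,-47.6,1,0,0,0,-1],[1.3,-47.6,1,0,0,0,-1],[1.3,-47.6,1,0,0,0,-1],[0,0,0,0,0,0,-1],[0,0,0,0,0,0,-1]]])

```text
time: 26.28
tcp_pos: [0.4231, -0.0413, 0.1922]
orientation: [0.081, 0.997, 0.001, -0.002]
contact_force: [0.1, 1.1, -3.1]
opening: 0.219
```

Run:
```python
from h import *
plan([.4291,-.0408,.0935],1.408,3,-1)
c=wristcam();np.savez("pics/w9.npz",**c)
cv2.imwrite("pics/w9.png",cv2.resize(cv2.convertScaleAbs(c["img"][...,::-1],alpha=1.4),(800,600)))
```

```text
from [ 0.4231 -0.0413  0.1922] yaw 1.409 D [  6.    0.5 -98.7]
[-2.1, 0.5, 32.9, 0.0, -0.001, 0.0, -1]
[-2.0, 0.5, 32.9, 0.0, -0.001, 0.0, -1]
[-2.0, 0.5, 32.9, 0.0, -0.001, 0.0, -1]
```

View pics/w9.png

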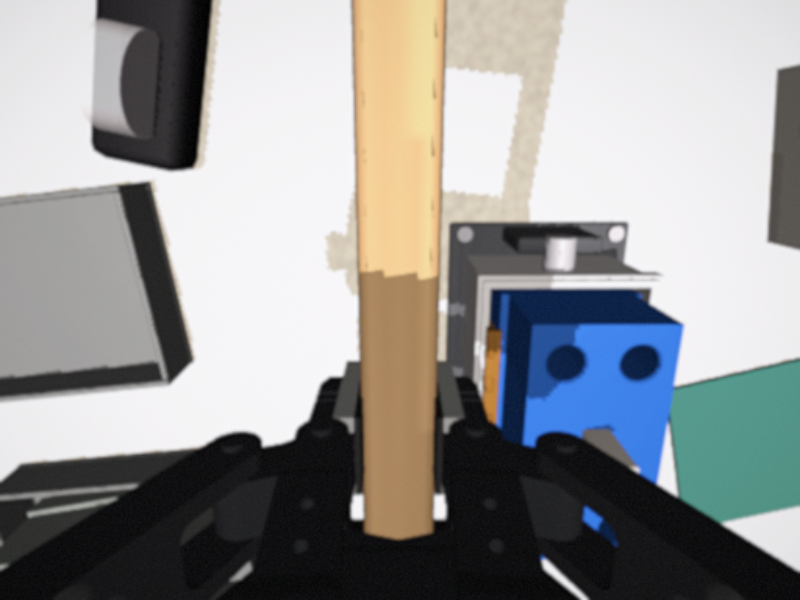

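On this side a strip of blue shoulder shows beside the right crust, at (505,370), so the crust has begun to back off. I descend and tap toward +y.

Call:
step_arm(motion=[[[-2,0.5,33,0,0,0,-1],[-2,0.5,33,0,0,0,-1],[-2,0,32,0,0,0,-1],[0,0,0,0,0,0,-1],[0,0,0,0,0,0,-1]]])

```text
time: 26.95
tcp_pos: [0.4314, -0.0412, 0.097]
orientation: [0.08, 0.997, -0.0, 0.0]
contact_force: [0.1, -0.0, -3.1]
opening: 0.22
```

Call:
step_arm(motion=[[[0,6,1,0,0,0,-1],[0,6,0,0,0,0,-1],[0,4,0,0,0,0,-1],[0,1,0,0,0,0,-1],[0,0,0,0,0,0,-1],[0,0,0,0,0,0,-1]]])

```text
time: 27.7
tcp_pos: [0.4333, -0.0251, 0.0953]
orientation: [0.08, 0.997, -0.0, -0.0]
contact_force: [0.8, 0.4, -2.9]
opening: 0.217
```

Call:
step_arm(motion=[[[0,1,1,0,0,0,-1],[0,1,0,0,0,0,-1],[0,0,0,0,0,0,-1]]])

```text
time: 28.08
tcp_pos: [0.4337, -0.023, 0.0942]
orientation: [0.08, 0.997, 0.0, -0.0]
contact_force: [-0.2, -0.4, -2.9]
opening: 0.216
```

Call:
step_arm(motion=[[[0,1,0,0,0,0,-1],[0,1,0,0,0,0,-1],[0,0,0,0,0,0,-1]]])

```text
time: 28.45
tcp_pos: [0.4339, -0.022, 0.0945]
orientation: [0.08, 0.997, -0.001, -0.0]
contact_force: [-3.1, -4.7, -1.1]
opening: 0.217
```

Call:
step_arm(motion=[[[0,1,0,0,0,0,-1],[0,1,0,0,0,0,-1],[0,0,0,0,0,0,-1]]])

```text
time: 28.82
tcp_pos: [0.4339, -0.0215, 0.0948]
orientation: [0.08, 0.997, -0.003, -0.001]
contact_force: [-4.4, -10.0, 1.5]
opening: 0.215
```

Call:
step_arm(motion=[[[0,1,0,0,0,0,-1],[0,1,0,0,0,0,-1],[0,0,0,0,0,0,-1]]])

```text
time: 29.2
tcp_pos: [0.4343, -0.0204, 0.0951]
orientation: [0.08, 0.997, -0.004, -0.001]
contact_force: [-5.2, -12.1, 3.0]
opening: 0.217
```

Call:
step_arm(motion=[[[0,1,0,0,0,0,-1],[0,1,0,0,0,0,-1],[0,0,0,0,0,0,-1]]])

```text
time: 29.58
tcp_pos: [0.4348, -0.019, 0.0954]
orientation: [0.08, 0.997, -0.004, -0.0]
contact_force: [-6.5, -13.1, 4.1]
opening: 0.22
```

Call:
step_arm(motion=[[[0,1,0,0,0,0,-1],[0,0.5,0,0,0,0,-1],[0,0,0,0,0,0,-1]]])

```text
time: 29.95
tcp_pos: [0.4351, -0.0179, 0.0957]
orientation: [0.08, 0.997, -0.004, -0.0]
contact_force: [-7.8, -15.4, 5.4]
opening: 0.211
```

Call:
step_arm(motion=[[[0,-12,0,0,0,0,-1],[0,-14,0,0,0,0,-1],[0,0,-50,0,0,0,-1],[0,0,-50,0,0,0,-1],[0,0,0,0,0,0,-1]]])

```text
time: 30.58
tcp_pos: [0.4349, -0.0403, 0.1992]
orientation: [0.08, 0.997, -0.001, 0.006]
contact_force: [0.9, -0.8, -3.5]
opening: 0.217
```

```bash
cat > cr.py <<'E'
from h import *
O=np.array([.5065,.0418]);a=-.163;ex=np.array([np.cos(a),np.sin(a)]);ey=np.array([-ex[1],ex[0]])
def crust(c,name):
    im=cv2.cvtColor(c["img"],cv2.COLOR_RGB2HSV);m=(im[...,0]>8)&(im[...,0]<20)&(im[...,1]>170)
    m[:, 225:287]=0  # handle
    for s in(1,-1):
        P=[]
        for v,u in zip(*np.nonzero(m)):
            p=ray(c,(u,v),.083)[:2]-O;x,y=p@ex,p@ey*s
            if abs(x)<.055 and .028<y<.065:P.append((x,y))
        P=np.array(P)
        if len(P)>30:
            x=P[:,0];print(name,"left" if s>0 else "right",len(P),"x",np.round([x.min(),x.max()],3),"y pct5,50,95 mm",np.round(np.percentile(P[:,1],[5,50,95])*1e3,1))
if __name__=="__main__":
    import sys
    for n in sys.argv[1:]:crust(dict(np.load(f"pics/{n}.npz")),n)
E
python3 - <<'E'
from cr import *
from rig import bot
c=wristcam();np.savez("pics/w10.npz",**c)
np.savez("pics/top2.npz",**bot.camera("top"))
plan([.4609,.1524,.20],1.408,4,-1)
E
python3 cr.py w1 w7 w8 w9 w10 top0 top1 top2
```

```text
from [ 0.4308 -0.0392  0.194 ] yaw 1.41 D [ 30.1 191.6   6. ]
[0.2, 48.5, -1.5, 0.0, -0.0, 0.0, -1]
[0.3, 48.5, -1.5, 0.0, -0.0, 0.0, -1]
[0.3, 48.5, -1.5, 0.0, -0.0, 0.0, -1]
[0.3, 48.5, -1.5, 0.0, -0.0, 0.0, -1]
w1 left 271 x [-0.046  0.012] y pct5,50,95 mm [35.9 38.8 41. ]
w7 left 490 x [-0.051  0.014] y pct5,50,95 mm [35.4 38.5 41.5]
w8 left 582 x [-0.051  0.033] y pct5,50,95 mm [35.5 38.5 41.4]
w9 right 372 x [-0.049  0.009] y pct5,50,95 mm [41.9 44.4 46.9]
w10 right 378 x [-0.05  0.02] y pct5,50,95 mm [42.2 44.4 47.1]
```

Run:
```python
from cr import *
for n in("top0","top2"):
    c=dict(np.load(f"pics/{n}.npz"));im=c["img"].astype(float)
    w=np.clip(im[...,0]-im[...,2]-8,0,None)  # red minus blue
    for s in(1,-1):
        for X in(-25,-10,5,20):
            num=den=0;pr=[]
            for y in np.arange(28,60,.5):
                p=O+ex*X*1e-3+ey*s*y*1e-3;q=proj(c,[*p,.083])
                v=cv2.getRectSubPix(w.astype(np.float32),(1,1),(float(q[0]),float(q[1])))[0,0];num+=v*y;den+=v;pr.append(v)
            print(n,s,X,round(num/max(den,1e-6),1),round(den),end=" | ")
        print()
```

```text
top0 1 -25 40.7 516 | top0 1 -10 40.3 543 | top0 1 5 41.7 523 | top0 1 20 41.7 519 | 
top0 -1 -25 40.0 671 | top0 -1 -10 40.2 547 | top0 -1 5 40.6 888 | top0 -1 20 39.6 703 | 
top2 1 -25 44.5 778 | top2 1 -10 44.9 748 | top2 1 5 45.1 872 | top2 1 20 44.5 815 | 
top2 -1 -25 45.3 1348 | top2 -1 -10 45.1 1333 | top2 -1 5 43.0 1172 | top2 -1 20 42.1 818 |
```

Measured from the pictures, both crusts have begun to give: left lip about +3.6 mm, right about +5 mm, with 6 mm meaning free. I finish the left side from here, staying slow.

Call:
step_arm(motion=[[[-1,0,33,0,0,0,-1],[-1,0,33,0,0,0,-1],[-1,0,34,0,0,0,-1],[0,0,0,0,0,0,-1],[0,5,0,0,0,0,-1],[0,6,0,0,0,0,-1],[0,4,0,0,0,0,-1],[0,0,0,0,0,0,-1]]])

```text
time: 31.68
tcp_pos: [0.4371, -0.0247, 0.0951]
orientation: [0.08, 0.997, -0.0, 0.001]
contact_force: [0.3, 0.0, -2.4]
opening: 0.218
```

Call:
step_arm(motion=[[[0,1,0,0,0,0,-1],[0,1,0,0,0,0,-1],[0,1,0,0,0,0,-1],[0,0,0,0,0,0,-1]]])

```text
time: 32.17
tcp_pos: [0.4369, -0.0227, 0.0945]
orientation: [0.08, 0.997, -0.001, -0.0]
contact_force: [-1.3, -4.0, -0.8]
opening: 0.214
```

Call:
step_arm(motion=[[[0,1,0,0,0,0,-1],[0,1,0,0,0,0,-1],[0,1,0,0,0,0,-1],[0,0,0,0,0,0,-1]]])

```text
time: 32.67
tcp_pos: [0.438, -0.0194, 0.0947]
orientation: [0.08, 0.997, -0.0, 0.001]
contact_force: [-1.4, -4.1, 0.3]
opening: 0.215
```

Call:
step_arm(motion=[[[0,1,0,0,0,0,-1],[0,1,0,0,0,0,-1],[0,1,0,0,0,0,-1],[0,0,0,0,0,0,-1]]])

```text
time: 33.17
tcp_pos: [0.438, -0.0185, 0.0949]
orientation: [0.08, 0.997, -0.003, 0.0]
contact_force: [-3.9, -13.3, 2.4]
opening: 0.216
```

Call:
step_arm(motion=[[[0,1,0,0,0,0,-1],[0,1,0,0,0,0,-1],[0,1,0,0,0,0,-1],[0,0,0,0,0,0,-1]]])

```text
time: 33.67
tcp_pos: [0.4383, -0.0169, 0.0956]
orientation: [0.08, 0.997, -0.004, -0.0]
contact_force: [-7.6, -15.7, 6.5]
opening: 0.217
```

Call:
step_arm(motion=[[[0,1,0,0,0,0,-1],[0,1,0,0,0,0,-1],[0,1,0,0,0,0,-1],[0,0,0,0,0,0,-1]]])

```text
time: 34.17
tcp_pos: [0.4391, -0.0146, 0.096]
orientation: [0.08, 0.997, -0.005, 0.0]
contact_force: [-8.4, -17.3, 7.6]
opening: 0.216
```

Call:
step_arm(motion=[[[0,1,0,0,0,0,-1],[0,1,0,0,0,0,-1],[0,0,0,0,0,0,-1]]])

```text
time: 34.55
tcp_pos: [0.4389, -0.0142, 0.0961]
orientation: [0.08, 0.997, -0.006, -0.0]
contact_force: [-9.7, -23.1, 9.2]
opening: 0.214
```

Call:
step_arm(motion=[[[0,-8,0,0,0,0,-1],[0,-16,0,0,0,0,-1],[0,-8,-40,0,0,0,-1],[0,0,-60,0,0,0,-1],[0,0,0,0,0,0,-1],[0,0,0,0,0,0,-1]]])

```text
time: 35.3
tcp_pos: [0.4332, -0.0392, 0.1933]
orientation: [0.08, 0.997, 0.001, -0.001]
contact_force: [0.3, 0.9, -3.8]
opening: 0.215
```

Run:
```python
from h import *
plan([.4609,.1500,.20],1.408,4,-1)
```

```text
from [ 0.4332 -0.0392  0.1933] yaw 1.41 D [ 27.7 189.2   6.7]
[0.7, 47.8, -1.6, 0.0, -0.0, 0.001, -1]
[0.7, 47.8, -1.6, 0.0, -0.0, 0.001, -1]
[0.8, 47.8, -1.6, 0.0, -0.0, 0.001, -1]
[0.8, 47.8, -1.7, 0.0, -0.0, 0.001, -1]
```

Call:
step_arm(motion=[[[0.7,47.8,-2,0,0,0,-1],[0.7,47.8,-2,0,0,0,-1],[0.7,47.8,-1,0,0,0,-1],[0.7,47.8,-1,0,0,0,-1],[0,0,0,0,0,0,-1],[0,0,0,0,0,0,-1]]])

```text
time: 36.05
tcp_pos: [0.46, 0.1491, 0.1977]
orientation: [0.08, 0.997, -0.001, -0.003]
contact_force: [0.0, -0.2, -3.9]
opening: 0.216
```

Run:
```python
from cr import *
from rig import bot
c=wristcam();np.savez("pics/w11.npz",**c);crust(c,"w11")
plan([.4595,.1370,.094],1.408,4,-1)
```

```text
w11 left 400 x [-0.049  0.011] y pct5,50,95 mm [46.4 49.  52.1]
from [0.4604 0.1487 0.1982] yaw 1.41 D [  -0.9  -11.7 -104.2]
[-0.4, -2.9, 26.1, -0.0, -0.001, 0.0, -1]
[-0.3, -2.9, 26.0, -0.0, -0.001, 0.0, -1]
[-0.3, -2.9, 26.0, -0.0, -0.001, 0.0, -1]
[-0.3, -2.9, 26.0, -0.0, -0.001, 0.0, -1]
```

The left lip has moved 11 mm out, so that side is free. Now the right side, pushing toward −y.

Call:
step_arm(motion=[[[0,-2,34,0,0,0,-1],[0,-3,34,0,0,0,-1],[0,-3,35,0,0,0,-1],[0,-4,0,0,0,0,-1],[0,-4,0,0,0,0,-1],[0,-4,0,0,0,0,-1],[0,0,0,0,0,0,-1]]])

```text
time: 36.98
tcp_pos: [0.4599, 0.1294, 0.0988]
orientation: [0.081, 0.997, 0.0, 0.001]
contact_force: [-0.1, -1.2, -2.9]
opening: 0.218
```

Call:
step_arm(motion=[[[0,-1.5,0,0,0,0,-1],[0,-1,0,0,0,0,-1],[0,-1,0,0,0,0,-1],[0,0,0,0,0,0,-1]]])

```text
time: 37.48
tcp_pos: [0.458, 0.1262, 0.0972]
orientation: [0.08, 0.997, -0.0, -0.0]
contact_force: [-0.8, -0.2, -3.8]
opening: 0.213
```

Call:
step_arm(motion=[[[0,-1,0,0,0,0,-1],[0,-1,0,0,0,0,-1],[0,-1,0,0,0,0,-1],[0,0,0,0,0,0,-1]]])

```text
time: 37.98
tcp_pos: [0.4576, 0.1234, 0.0973]
orientation: [0.08, 0.997, 0.0, -0.0]
contact_force: [0.1, 1.3, -3.4]
opening: 0.215
```

Call:
step_arm(motion=[[[0,-1,0,0,0,0,-1],[0,-1,0,0,0,0,-1],[0,-1,0,0,0,0,-1],[0,0,0,0,0,0,-1]]])

```text
time: 38.48
tcp_pos: [0.4577, 0.1211, 0.0978]
orientation: [0.08, 0.997, 0.001, 0.001]
contact_force: [-0.6, 6.3, -0.8]
opening: 0.219
```

Call:
step_arm(motion=[[[0,-1,0,0,0,0,-1],[0,-1,0,0,0,0,-1],[0,-1,0,0,0,0,-1],[0,0,0,0,0,0,-1]]])

```text
time: 38.98
tcp_pos: [0.4574, 0.1201, 0.0984]
orientation: [0.08, 0.997, 0.003, 0.001]
contact_force: [-1.9, 13.0, 1.5]
opening: 0.218
```

Call:
step_arm(motion=[[[0,-1,0,0,0,0,-1],[0,-1,0,0,0,0,-1],[0,-1,0,0,0,0,-1],[0,0,0,0,0,0,-1]]])

```text
time: 39.48
tcp_pos: [0.4575, 0.118, 0.0991]
orientation: [0.08, 0.997, 0.004, 0.001]
contact_force: [-2.5, 14.7, 3.9]
opening: 0.212
```

Call:
step_arm(motion=[[[0,-1,0,0,0,0,-1],[0,-1,0,0,0,0,-1],[0,-1,0,0,0,0,-1],[0,0,0,0,0,0,-1]]])

```text
time: 39.98
tcp_pos: [0.4575, 0.1156, 0.0996]
orientation: [0.08, 0.997, 0.004, 0.002]
contact_force: [-3.0, 16.6, 5.8]
opening: 0.22
```

Good yielding, about 8 mm. A little more, then I lift clear and measure.

Call:
step_arm(motion=[[[0,-1,0,0,0,0,-1],[0,-1,0,0,0,0,-1],[0,0,0,0,0,0,-1]]])

```text
time: 40.35
tcp_pos: [0.4575, 0.1143, 0.1]
orientation: [0.08, 0.997, 0.005, 0.002]
contact_force: [-3.1, 18.3, 7.2]
opening: 0.22
```

Call:
step_arm(motion=[[[0,10,0,0,0,0,-1],[0,16,0,0,0,0,-1],[0,8,-50,0,0,0,-1],[0,0,-60,0,0,0,-1],[0,10,0,0,0,0,-1],[0,0,0,0,0,0,-1],[0,0,0,0,0,0,-1]]])

```text
time: 41.22
tcp_pos: [0.4603, 0.1523, 0.2044]
orientation: [0.08, 0.997, -0.001, -0.003]
contact_force: [0.5, 0.6, -2.5]
opening: 0.214
```

Run:
```python
from cr import *
from rig import bot
c=wristcam();np.savez("pics/w12.npz",**c);crust(c,"w12")
np.savez("pics/top3.npz",**bot.camera("top"))
c=np.load("pics/top3.npz")
cv2.imwrite("pics/top3.png",cv2.resize(cv2.convertScaleAbs(c["img"][138:248,148:283,::-1],alpha=1.6),None,fx=5.4,fy=5.4,interpolation=cv2.INTER_CUBIC))
```

```text
w12 left 438 x [-0.049  0.019] y pct5,50,95 mm [46.7 49.3 52.3]
```

View pics/top3.png

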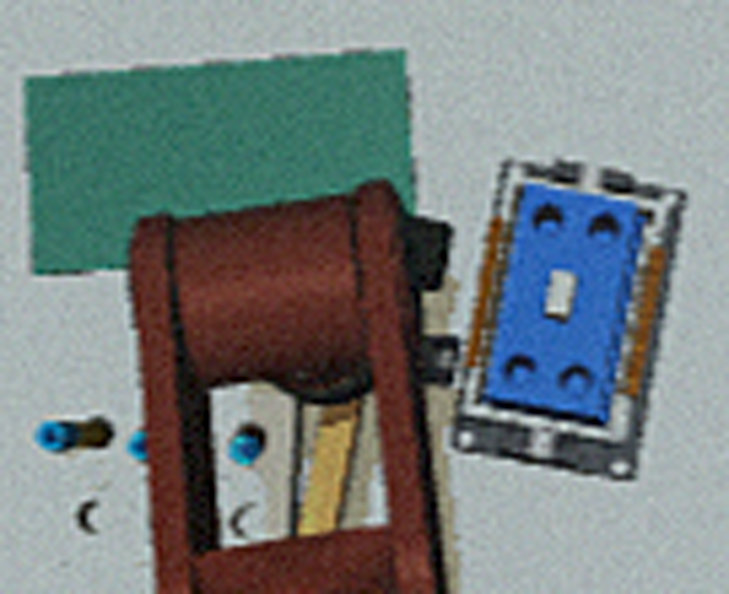

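Run:
```python
from cr import *
for n in("top0","top3"):
    c=dict(np.load(f"pics/{n}.npz"));im=c["img"].astype(float);w=np.clip(im[...,0]-im[...,2]-8,0,None).astype(np.float32)
    for s in(1,-1):
        r=[]
        for X in(-25,-10,5,20):
            Y=np.arange(30,60,.5);v=[cv2.getRectSubPix(w,(1,1),tuple(map(float,proj(c,[*(O+ex*X*1e-3+ey*s*y*1e-3),.083]))))[0,0] for y in Y];r.append(np.average(Y,weights=v))
        print(n,s,np.round(r,1))
plan([.6088,.2378,.2],.12,9,-1)
```

```text
top0 1 [40.7 40.3 41.7 41.7]
top0 -1 [40.  40.2 40.6 39.6]
top3 1 [49.7 49.6 49.5 49.2]
top3 -1 [50.1 49.6 49.6 49.7]
from [0.4607 0.1523 0.2048] yaw 1.41 D [148.1  85.5  -4.8]
[-14.7, 12.0, 0.4, -0.001, -0.0, 0.143, -1]
[-12.8, 14.0, 0.4, -0.001, -0.0, 0.143, -1]
[-10.7, 15.7, 0.5, -0.001, -0.0, 0.143, -1]
[-8.4, 17.1, 0.5, -0.001, -0.0, 0.143, -1]
[-5.8, 18.1, 0.5, -0.001, -0.0, 0.143, -1]
[-3.2, 18.7, 0.5, -0.001, -0.0, 0.143, -1]
[-0.5, 19.0, 0.5, -0.001, -0.0, 0.143, -1]
[2.2, 18.9, 0.5, -0.001, -0.0, 0.143, -1]
[4.9, 18.4, 0.5, -0.001, -0.0, 0.143, -1]
```

In the top view both crusts are clear of the insert, each lip about 9 mm outward (6 mm needed). The mallet goes back to its mat.

Call:
step_arm(motion=[[[-14.7,12,0,0,0,0.143,-1],[-12.8,14,0,0,0,0.143,-1],[-10.7,15.7,0,0,0,0.143,-1],[-8.4,17.1,0,0,0,0.143,-1],[-5.8,18.1,0,0,0,0.143,-1],[-3.2,18.7,0,0,0,0.143,-1],[-0.5,19,0,0,0,0.143,-1],[2.2,18.9,0,0,0,0.143,-1],[4.9,18.4,0,0,0,0.143,-1],[0,0,0,0,0,0,-1]]])

```text
time: 42.58
tcp_pos: [0.6105, 0.2386, 0.2055]
orientation: [0.662, 0.75, -0.001, -0.001]
contact_force: [0.1, -0.5, -3.7]
opening: 0.217
```

```bash
python3 -c "
from h import *
plan([.6088,.2378,.0125],.12,6,-1)"
```

```text
from [0.6105 0.2386 0.2055] yaw 0.124 D [  -1.7   -0.8 -193. ]
[-0.1, -0.2, 32.2, -0.0, 0.0, 0.001, -1]
[-0.1, -0.2, 32.2, -0.0, 0.0, 0.001, -1]
[-0.1, -0.3, 32.2, -0.0, 0.0, 0.001, -1]
[-0.1, -0.3, 32.2, -0.0, 0.0, 0.001, -1]
[-0.1, -0.3, 32.2, -0.0, 0.0, 0.001, -1]
[-0.1, -0.3, 32.2, -0.0, 0.0, 0.001, -1]
```

Call:
step_arm(motion=[[[0,-1,45,0,0,0,-1],[0,0,45,0,0,0,-1],[0,0,45,0,0,0,-1],[0,0,35,0,0,0,-1],[0,0,18,0,0,0,-1],[0,0,5,0,0,0,-1],[0,0,0,0,0,0,-1],[0,0,0,0,0,0,-1]]])

```text
time: 43.58
tcp_pos: [0.6112, 0.239, 0.0165]
orientation: [0.662, 0.749, 0.002, 0.001]
contact_force: [-0.5, 0.8, -2.8]
opening: 0.216
```

Call:
step_arm(motion=[[[0,0,3,0,0,0,-1],[0,0,3,0,0,0,-1],[0,0,1,0,0,0,-1],[0,0,0,0,0,0,-1]]])

```text
time: 44.08
tcp_pos: [0.6093, 0.2385, 0.0073]
orientation: [0.662, 0.749, -0.0, -0.0]
contact_force: [-0.9, 0.5, -2.7]
opening: 0.216
```

Call:
step_arm(motion=[[[0,0,1,0,0,0,-1],[0,0,0,0,0,0,-1]]])

```text
time: 44.32
tcp_pos: [0.6094, 0.2386, 0.0072]
orientation: [0.662, 0.749, -0.0, -0.0]
contact_force: [-3.3, -1.0, 4.8]
opening: 0.214
```

Call:
step_arm(motion=[[[0,0,0,0,0,0,-0.4],[0,0,0,0,0,0,0],[0,0,0,0,0,0,0],[0,0,-20,0,0,0,0],[0,0,-50,0,0,0,0],[0,0,-60,0,0,0,0],[0,0,-60,0,0,0,0],[0,0,-50,0,0,0,0],[0,0,0,0,0,0,0]]], force=40)

```text
time: 45.45
tcp_pos: [0.6133, 0.2397, 0.2558]
orientation: [0.662, 0.749, 0.006, 0.004]
contact_force: [0.8, 0.4, -0.5]
opening: 0.501
```

```bash
python3 -c "
from h import *
plan([.5065,.0418,.23],1.408,7,-.2)"
```

```text
from [0.6133 0.2397 0.2558] yaw 0.123 D [-106.8 -197.9  -25.8]
[-22.9, -16.3, 2.9, 0.002, 0.001, -0.161, -0.2]
[-20.0, -19.8, 2.9, 0.002, 0.001, -0.161, -0.2]
[-16.6, -22.7, 3.0, 0.002, 0.001, -0.161, -0.2]
[-12.7, -25.1, 3.0, 0.002, 0.001, -0.161, -0.2]
[-8.6, -26.8, 3.0, 0.002, 0.001, -0.161, -0.2]
[-4.2, -27.8, 3.1, 0.002, 0.001, -0.161, -0.2]
[0.3, -28.1, 3.1, 0.002, 0.001, -0.161, -0.2]
[4.8, -27.7, 3.2, 0.002, 0.001, -0.161, -0.2]
```

Call:
step_arm(motion=[[[-22.9,-16.3,2,0,0,-0.161,-0.2],[-20,-19.8,2,0,0,-0.161,-0.2],[-16.6,-22.7,2,0,0,-0.161,-0.2],[-12.7,-25.1,2,0,0,-0.161,-0.2],[-8.6,-26.8,2,0,0,-0.161,-0.2],[-4.2,-27.8,2,0,0,-0.161,-0.2],[0.3,-28.1,2,0,0,-0.161,-0.2],[4.8,-27.7,2,0,0,-0.161,-0.2],[0,0,0,0,0,0,-0.2],[0,0,0,0,0,0,-0.2]]])

```text
time: 46.7
tcp_pos: [0.5028, 0.0409, 0.2304]
orientation: [0.081, 0.997, 0.0, 0.0]
contact_force: [0.1, 0.5, 0.6]
opening: 0.402
```

Run:
```python
from h import *
c=wristcam();np.savez("pics/w13.npz",**c);i=cv2.resize(cv2.convertScaleAbs(c["img"][...,::-1],alpha=1.4),(800,600),interpolation=cv2.INTER_CUBIC)
for p in([.5065,.0418,.158],):
    q=proj(c,p)*1.5625;print(q);cv2.drawMarker(i,tuple(int(x) for x in q),(0,0,255),0,14)
cv2.imwrite("pics/w13.png",i);plan([.5065,.0418,.131],1.408,4,-.2)
```

```text
[402.73315629 319.88345703]
from [0.503  0.0411 0.2305] yaw 1.41 D [  3.5   0.7 -99.5]
[-0.8, 0.3, 24.9, 0.0, 0.0, 0.0, -0.2]
[-0.8, 0.3, 24.9, 0.0, 0.0, 0.0, -0.2]
[-0.8, 0.3, 24.9, 0.0, 0.0, 0.0, -0.2]
[-0.8, 0.3, 24.9, 0.0, 0.0, 0.0, -0.2]
```

View pics/w13.png

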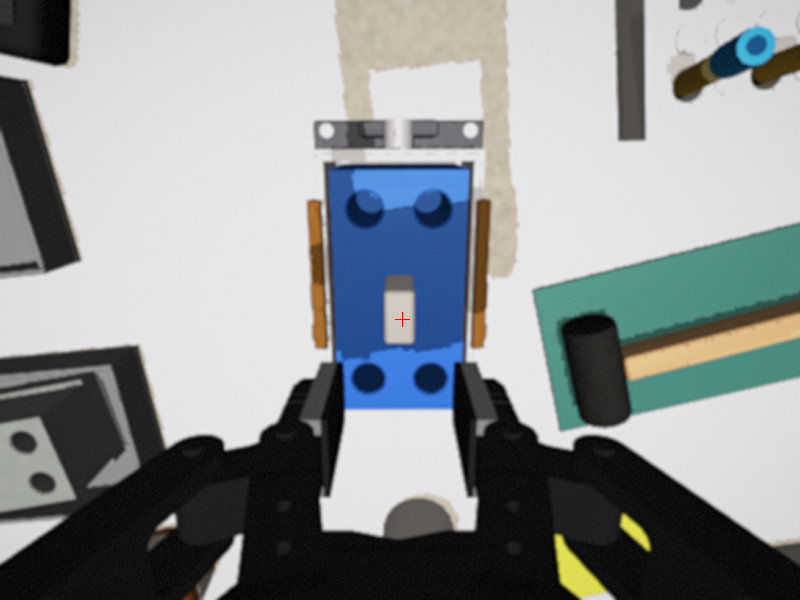

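The bar top is at (399,318), within 2 mm of its marker. Both crusts stand clear of the insert, and the mallet lies on its mat. I go down to grip the bar.

Call:
step_arm(motion=[[[-1,0,25,0,0,0,-0.2],[-1,0,25,0,0,0,-0.2],[-1,0,25,0,0,0,-0.2],[-0.5,0,20,0,0,0,-0.2],[0,0,0,0,0,0,-0.2],[0,0,0,0,0,0,-0.2]]])

```text
time: 47.5
tcp_pos: [0.507, 0.0404, 0.1361]
orientation: [0.08, 0.997, 0.0, 0.001]
contact_force: [0.9, -0.1, 0.7]
opening: 0.401
```

Call:
step_arm(motion=[[[0,0,0,0,0,0,-0.6],[0,0,0,0,0,0,-1],[0,0,0,0,0,0,-1],[0,0,0,0,0,0,-1],[0,0,0,0,0,0,-1]]], force=80)

```text
time: 48.12
tcp_pos: [0.5073, 0.0403, 0.1368]
orientation: [0.08, 0.997, 0.0, 0.001]
contact_force: [0.0, 2.3, 5.6]
opening: 0.147
```

Call:
step_arm(motion=[[[0,0,-10,0,0,0,-1],[0,0,-15,0,0,0,-1],[0,0,-15,0,0,0,-1],[0,0,0,0,0,0,-1]]])

```text
time: 48.62
tcp_pos: [0.5073, 0.0398, 0.1772]
orientation: [0.08, 0.997, -0.0, 0.002]
contact_force: [-0.2, -1.1, -5.8]
opening: 0.143
```

Call:
step_arm(motion=[[[0,0,-30,0,0,0,-1],[0,0,-35,0,0,0,-1],[0,0,-30,0,0,0,-1],[0,0,0,0,0,0,-1]]])

```text
time: 49.12
tcp_pos: [0.508, 0.0398, 0.2731]
orientation: [0.08, 0.997, 0.0, 0.003]
contact_force: [1.0, 0.2, -6.1]
opening: 0.146
```

```bash
python3 -c "
from h import *
plan([.4018,-.2822,.268],-.03,10,-1)"
```

```text
from [0.508  0.0398 0.2731] yaw 1.411 D [-106.2 -322.    -5.1]
[5.4, -33.5, 0.5, 0.001, 0.0, 0.144, -1]
[0.5, -33.9, 0.5, 0.001, 0.0, 0.144, -1]
[-4.4, -33.6, 0.5, 0.001, 0.0, 0.144, -1]
[-9.2, -32.6, 0.5, 0.001, 0.0, 0.144, -1]
[-13.7, -31.0, 0.5, 0.001, 0.0, 0.144, -1]
[-18.1, -28.7, 0.5, 0.001, 0.0, 0.144, -1]
[-22.0, -25.8, 0.5, 0.001, 0.0, 0.144, -1]
[-25.5, -22.4, 0.5, 0.001, 0.0, 0.144, -1]
[-28.4, -18.5, 0.5, 0.001, 0.0, 0.144, -1]
[-30.8, -14.2, 0.5, 0.001, 0.0, 0.144, -1]
```

Call:
step_arm(motion=[[[5.4,-33.5,0,0,0,0.144,-1],[0.5,-33.9,0,0,0,0.144,-1],[-4.4,-33.6,0,0,0,0.144,-1],[-9.2,-32.6,0,0,0,0.144,-1],[-13.7,-31,0,0,0,0.144,-1],[-18.1,-28.7,0,0,0,0.144,-1],[-22,-25.8,0,0,0,0.144,-1],[-25.5,-22.4,0,0,0,0.144,-1],[-28.4,-18.5,0,0,0,0.144,-1],[-30.8,-14.2,0,0,0,0.144,-1]]])

```text
time: 50.38
tcp_pos: [0.3985, -0.2821, 0.2674]
orientation: [0.719, 0.695, -0.0, -0.002]
contact_force: [0.1, 0.4, -6.1]
opening: 0.146
```

Run:
```python
from h import *
from rig import bot
plan([.4018,-.2822,.133],-.03,4,-1)
s=bot.camera("side")
cv2.imwrite("pics/s3.png",cv2.resize(cv2.convertScaleAbs(s["img"][...,::-1],alpha=1.3),(800,600),interpolation=cv2.INTER_CUBIC)[200:600,100:700])
```

```text
from [ 0.3985 -0.2821  0.2674] yaw -0.034 D [ 3.300e+00 -1.000e-01 -1.344e+02]
[-0.1, 0.9, 33.6, -0.001, -0.001, -0.001, -1]
[-0.1, 0.9, 33.6, -0.001, -0.001, -0.001, -1]
[-0.1, 0.9, 33.6, -0.001, -0.001, -0.001, -1]
[-0.0, 0.9, 33.6, -0.001, -0.001, -0.001, -1]
```

View pics/s3.png

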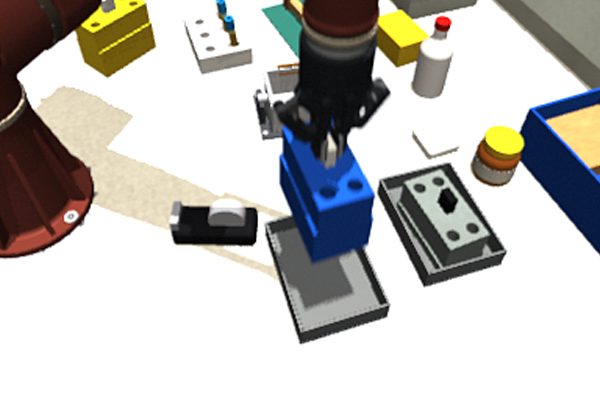

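The insert hangs level over the empty tray, lined up with its long side, so I lower it.

Call:
step_arm(motion=[[[0,1.6,35,0,0,0,-1],[0,1.6,35,0,0,0,-1],[0,0,35,0,0,0,-1],[0,0,20,0,0,0,-1],[0,0,4,0,0,0,-1],[0,0,0,0,0,0,-1],[0,0,0,0,0,0,-1]]])

```text
time: 51.3
tcp_pos: [0.4041, -0.2829, 0.1425]
orientation: [0.717, 0.697, 0.0, 0.001]
contact_force: [0.3, -1.1, -6.4]
opening: 0.145
```

Call:
step_arm(motion=[[[0,0,3,0,0,0,-1],[0,0,3,0,0,0,-1],[0,0,0,0,0,0,-1]]])

```text
time: 51.68
tcp_pos: [0.4031, -0.282, 0.135]
orientation: [0.717, 0.697, -0.0, -0.0]
contact_force: [-0.6, -0.6, -6.4]
opening: 0.144
```

Call:
step_arm(motion=[[[0,0,3,0,0,0,-1],[0,0,2,0,0,0,-1],[0,0,0,0,0,0,-1]]])

```text
time: 52.05
tcp_pos: [0.4031, -0.2821, 0.13]
orientation: [0.717, 0.697, -0.0, -0.0]
contact_force: [-0.2, -0.4, -6.0]
opening: 0.142
```

Call:
step_arm(motion=[[[0,0,1,0,0,0,-1],[0,0,0,0,0,0,-1]]])

```text
time: 52.3
tcp_pos: [0.4033, -0.2822, 0.1293]
orientation: [0.717, 0.697, -0.0, -0.0]
contact_force: [0.0, 0.1, -6.8]
opening: 0.146
```

Call:
step_arm(motion=[[[0,0,1,0,0,0,-1],[0,0,0.5,0,0,0,-1],[0,0,0,0,0,0,-1]]])

```text
time: 52.68
tcp_pos: [0.4036, -0.2823, 0.1289]
orientation: [0.717, 0.697, 0.0, 0.0]
contact_force: [-2.3, 4.9, 3.2]
opening: 0.141
```

Touchdown: the weight has come off the gripper. I release, rise and step aside.

Call:
step_arm(motion=[[[0,0,0,0,0,0,-0.6],[0,0,0,0,0,0,-0.2],[0,0,0,0,0,0,-0.2],[0,0,-30,0,0,0,-0.2],[0,0,-50,0,0,0,-0.2],[0,0,-50,0,0,0,-0.2],[-50,0,-20,0,0,0,-0.2],[-60,0,0,0,0,0,-0.2],[-60,0,0,0,0,0,-0.2],[0,0,0,0,0,0,-0.2]]])

```text
time: 53.92
tcp_pos: [0.3974, -0.4559, 0.2768]
orientation: [0.719, 0.695, -0.0, -0.0]
contact_force: [0.1, 0.9, -0.2]
opening: 0.399
```

Run:
```python
from h import *
from rig import bot
c=bot.camera("top");np.savez("pics/top4.npz",**c)
cv2.imwrite("pics/top4.png",cv2.resize(cv2.convertScaleAbs(c["img"][90:290,130:400,::-1],alpha=1.5),None,fx=2.95,fy=2.95,interpolation=cv2.INTER_CUBIC))
```

```text
(no output)
```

View pics/top4.png

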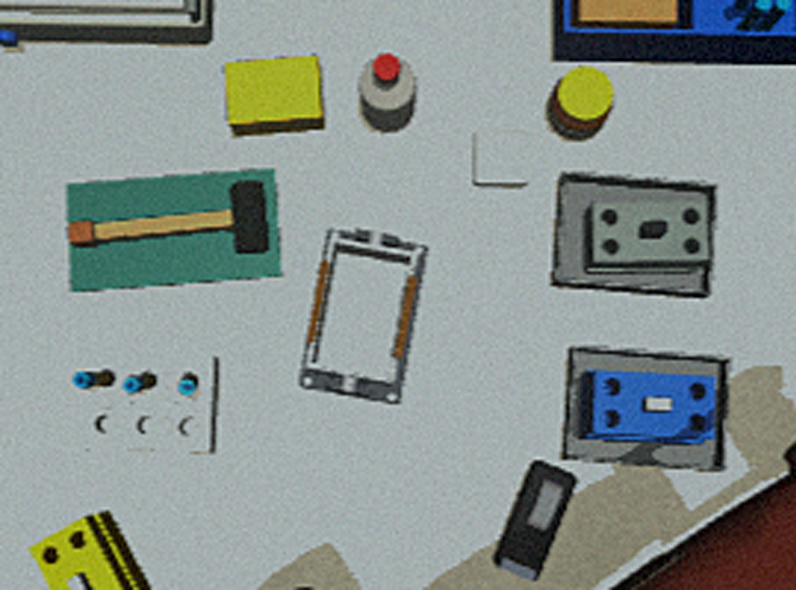

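Top view: the insert stands flat inside the lower tray at (652,405). The mallet is centred on its mat, the three tubes are in the rack at (84,380), (133,382) and (188,384), and the bystanders and soaking insert haven't moved. I hand the job in.

```bash
python3 -c "
from rig import bot
print(bot.job_done())"
```

```text
the job is handed in; nothing more can be done
None
```

The job is done and handed in at about 54 s on the robot's clock. No verdict was given. One rule I could not fully confirm is at the end.

**What I did**
- **Tubes:** the insert held three tubes, and all three now stand in pockets of the white rack. They lean by my estimate 0.15 rad at most, against a limit of 0.3.
- **Crusts:** I worked the insert with slow mallet presses rather than sharp taps, two on each side. The peak was about 27 N at the wrist, against a limit of 60 N at the insert.
- **Insert:** I kept the gripper off it until both sides were free, then lifted it by its bar and stood it in the empty tray.
- **Mallet:** it is back in the middle of its mat.

**Last checks**
- **Top camera:** before the lift, both crust lips had moved about 9 mm outward, where 6 mm means free. The final picture shows the insert flat inside the tray, the mallet within about 10 mm of the mat's middle, and the bystanders and soaking insert in place. The gripper is clear of everything.
- **Placing:** the tool height and the loss of weight at touchdown both fit the insert resting on the tray floor.

**What disagreed:** after my first press, the wrist camera put the right crust about 6 mm back, right at the free limit, while the left had not yet moved. The top camera, looking after the left side's first press, gave about 5 mm for the right and 3.6 mm for the left. I think the "neither side free first" rule held, but the first press went further than I intended and I can't be certain.

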